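# Unstack the dresser clutter and set the candle on its coaster

## Robot

A 7-joint arm with a two-finger parallel gripper is mounted at the origin on the work surface. World frame = base frame: x ahead of the robot, y to its left, z up, the work surface at z = 0. Lengths are in m, angles in rad, forces in N, time in s.
With the tool pointing down it reaches from about 0.4 to 0.85 m from the base axis. Payload 10.4 kg.
Tool frame: the origin (TCP) lies at the very end of the fingers, on their centre line; the grasp point (between the pads) lies r.hold_point_z behind it (r.hold_point_z is the distance from the TCP to the grasp point, in m); z points along the fingers, y is the direction in which the jaws open and shut (so a half turn about z gives the same grasp; the last joint's range is limited). The gripper opens to 87 mm and grips with 3 to 60 N. Pads are 19 mm wide; open, the fingers measure 117 mm over their backs; the gripper's body (75 mm by 190 mm) begins 51 mm behind the grasp point.
Start: joints at [-1.302, 0.332, -0.065, 1.46, 0.022, 1.35, -0.088], TCP at [0.18, 0.599, 0.223] pointing down, gripper open.
Joint ranges: [-2.6, 2.6], [-0.5, 2.12], [-1.47, 1.34], [0.16, 2.42], [-1.27, 4.41], [0.06, 2.06], [-2.6, 2.6]. Speed limits (rad/s): [2.22, 2.22, 2.79, 2.79, 3.14, 3.14, 3.14].

## Interface

Orientations are given as a unit quaternion [x, y, z, w].
In Python, from bench import r gives the robot as it stands.
- The arm moves only by the tool send_rows, never from a script. Its argument "commands" is a list of rows, each a list of 7 numbers: the shift along the world's x, y, z normalised to -1 to 1, where 1 is 0.03 m, then the turn, a rotation vector about the world's x, y, z normalised to -1 to 1, where 1 is 5 degrees, then the gripper command: -1 is fully open, 1 is shut, values between are in proportion. In form: [[tx, ty, tz, ax, ay, az, jaw], ...]. A call has 1 to 10 rows; each row shifts and turns the pose as measured when the row begins; what a row does not reach is not made up. A row lasts 1/12 s, in which the tool goes at most 41.7 mm and 7.16 degrees, less where a joint would pass 70% of its speed; a pose out of reach is approached as far as the arm can. A call with a number of a shift or a turn outside -1 to 1 is refused whole. A call with a gripper value outside its range is refused whole. The fingers move at their own pace and stop on an object; "grip_force" is the grip in N (left out, the last holds). Time passes only in rows, so rows that do not move let the fingers close. It gives the time, the measured TCP pose, the force and the opening at its end, in the units of the state.
- r.read_state(): the state, without advancing time (a new reading comes with each control period).
- r.camera(name): name is "scene" or "top" or "wrist"; returns the picture (480x640x3 uint8, blue, green, red); there is no depth.
- r.calibration(name): a dict with "K" (3x3 intrinsics, pixels), "dist" ([k1, k2, p1, p2, k3] as OpenCV has them; the pictures are not rectified), "R" (3x3) and "t" (3): a world point X has camera coordinates R X + t; the wrist camera has in their place "mount" (4x4, takes a point from camera to tool coordinates, whose origin is the TCP and whose axes are the flange's). Camera axes: x right, y down, z forward; pixel columns grow to the right and rows downward; lengths in m; the calibration is good to about 2 mm. A picture is of the moment at which its call begins: read the wrist's pose just before it. calibration takes no time and is no camera call.
- r.close_job(): hands the job in, once; it reports no verdict.
The state is a dict: "time": time; "joint_positions": joint angles; "joint_vel": joint speeds; "joint_torque": joint torques, N m; "ee_pos": TCP position; "eef_rot": TCP orientation; "ft_force": force on the tool from outside, world axes, zero at the start; "torque": the same for the moment, N m; "width": finger opening in m.
Only numpy, scipy, OpenCV 4.12 (cv2) and the standard library are available. Lean on these libraries where they do the work, as an engineer would, in place of code of your own. Each camera call takes 0.05 s, during which the arm holds its last target.

## Task

Take the little stack on the dresser apart from the top, one thing at a time: stand the nail polish bottle in the small acrylic box, then stand the cream jar in the wide acrylic tray, then lay the wooden coaster on the middle of the marble tile, and last set the glass candle upright on the centre of the coaster. Set the bottle and the candle down, do not drop or knock them, and leave the deodorant stick and the hair pick where they are.

Things in the scene. Friction and masses are not known exactly. Their poses are not given: they have to be found in the camera images.
- polish_center (a point): Nail polish bottle, 68 mm high, standing upright on top of the stack: round glass body 32 mm diameter and 32 mm high, above it a narrow black cap 17 mm diameter and 36 mm high (a good grip). About 50 g. Point: on the axis, half-way up, 34 mm above its foot; z up the axis.
- jar_center (a point): Cream jar, plain upright cylinder 50 mm diameter and 38 mm high, lower part white ceramic, lid pale wood (closed, does not come off). About 110 g. Starts in the stack, under the polish bottle and on the coaster. Point: on the axis, half-way up, 19 mm above its foot; z up.
- coaster_center (a point): Round dark wooden coaster, flat disc 66 mm diameter and 14 mm thick, about 40 g, the lowest thing of the stack, lying on the dresser top. Taken by its edge. Point: centre of the disc, 7 mm above its underside; z up.
- candle_center (a point): Candle in a straight glass tumbler, 54 mm diameter and 75 mm high, cream-coloured wax inside, about 220 g; stands by itself on the dresser top. Point: on the axis, half-way up, 37.5 mm above its foot; z up.
- cell_floor (a point): Small square clear acrylic box without lid, outside 58 x 58 mm and 30 mm high, inside 50 x 50 mm, walls and floor 4 mm; fixed to the dresser. Point: centre of its inner floor, 4 mm above the dresser top; x and y along its sides, z up. Place of the nail polish bottle (anywhere inside, standing on the floor).
- tray_floor (a point): Wide, low square clear acrylic tray, outside 86 x 86 mm and 14 mm high, inside 78 x 78 mm, walls and floor 4 mm (the walls rise 10 mm above the inner floor); fixed to the dresser. Point: centre of its inner floor, 4 mm above the dresser top; x and y along its sides, z up. Place of the cream jar (anywhere inside, standing on the floor).
- tile_top (a point): Flat square marble tile, 100 x 100 mm and 8 mm thick, fixed to the dresser. Point: centre of its upper face; x and y along its sides, z up. Place of the coaster, in the middle.
- deodorant_center (a point): Bystander: red plastic deodorant stick, standing, 34 x 58 mm and 110 mm high, loose. Point: its centre, 55 mm above the dresser top. Leave it alone.
- pick_center (a point): Bystander: flat wooden hair pick lying on the dresser, 55 mm wide, 170 mm long along its y axis (85 mm to either side of the point), 9 mm thick, loose. Point: its middle, half-way up. Leave it alone.
- organizer: Bystander: clear acrylic makeup organizer with a tilt-out front bin, 120 mm (x) by 130 mm (y), 140 mm high, with brushes standing up to 180 mm; fixed, to the left of the work. Its front with the bin sticks out 35 mm more to -x. Point: centre of its underside, on the dresser top.
Not all that is in view belongs to the job. What is meant by the part that bears candle_center is not purple or red, and is the larger of those in its own colour.

How it is judged:
By the outcome, as a careful person would: the job done as asked, in the order asked, and still so for the second after the job is handed in, with the robot touching nothing.
It also fails if it takes over 120 s, if anything falls off the work surface, if the arm or the gripper's body presses on something with over 40 N, if the wrist force passes 120 N, or if a joint passes its speed limit or range.

## Working session

There is one attempt and no reset: what is moved stays moved. The work goes in short steps, Python scripts to look and compute and a tool call to move; the robot and the scene stay as the last step left them, time stands still between calls to the robot, and variables do not carry over. Pictures are saved under pics/ and viewed, and the job is handed in when it is done.

Besides the shell and the picture viewer there is one more tool, called after "Request:" as name(argument=value, ...) on one line, values as JSON. send_rows: Moves the arm, as the interface text tells. Scaled input: -1 to 1 covers 0.03 m each way for a shift and 5 degrees each way for a turn. Its arguments: {"type":"object","properties":{"commands":{"type":"array"},"grip_force":{"type":"number"}},"required":["commands"]}

```bash
ls; mkdir -p pics; python3 - <<'E'
from bench import r
import cv2, numpy as np
s=r.read_state(); print({k:np.round(v,3).tolist() for k,v in s.items()}); print(r.hold_point_z)
for n in ("scene","top","wrist"):
    im=r.camera(n); cv2.imwrite(f"pics/{n}0.png",im)
    c=r.calibration(n); print(n,{k:np.round(v,4).tolist() for k,v in c.items()})
E
```

```text
pics
{'time': 0.0, 'joint_positions': [-1.302, 0.333, -0.065, 1.461, 0.022, 1.35, -0.088], 'joint_vel': [-0.002, 0.001, 0.002, 0.0, -0.002, -0.002, 0.001], 'joint_torque': [-0.0, -62.323, 0.025, -38.992, -0.061, 0.039, 0.0], 'ee_pos': [0.18, 0.598, 0.222], 'eef_rot': [0.145, 0.989, -0.001, -0.0], 'ft_force': [0.341, -0.129, 0.336], 'torque': [-0.05, -0.021, 0.01], 'width': 0.087}
0.0187
scene {'K': [[552.2135, 0.0, 313.2371], [0.0, 552.2135, 240.4637], [0.0, 0.0, 1.0]], 'dist': [-0.0233, 0.0, 0.0, 0.0, 0.0], 'R': [[-0.2164, 0.9763, -0.0036], [0.5995, 0.13, -0.7897], [-0.7705, -0.173, -0.6135]], 't': [0.0341, -0.3057, 1.6923]}
top {'K': [[570.5218, 0.0, 325.9808], [0.0, 570.5218, 238.1047], [0.0, 0.0, 1.0]], 'dist': [-0.1555, 0.0, 0.0, 0.0, 0.0], 'R': [[-0.0022, -0.9997, 0.0243], [-0.9827, -0.0024, -0.1852], [0.1852, -0.0242, -0.9824]], 't': [0.0675, 0.6059, 1.0797]}
wrist {'K': [[396.478, 0.0, 308.597], [0.0, 396.478, 241.221], [0.0, 0.0, 1.0]], 'dist': [-0.0632, 0.0, 0.0, 0.0, 0.0], 'mount': [[-0.0003, -0.9697, -0.2445, 0.0665], [1.0, -0.0004, 0.0003, 0.001], [-0.0003, -0.2445, 0.9697, -0.163], [0.0, 0.0, 0.0, 1.0]]}
```

View pics/top0.png

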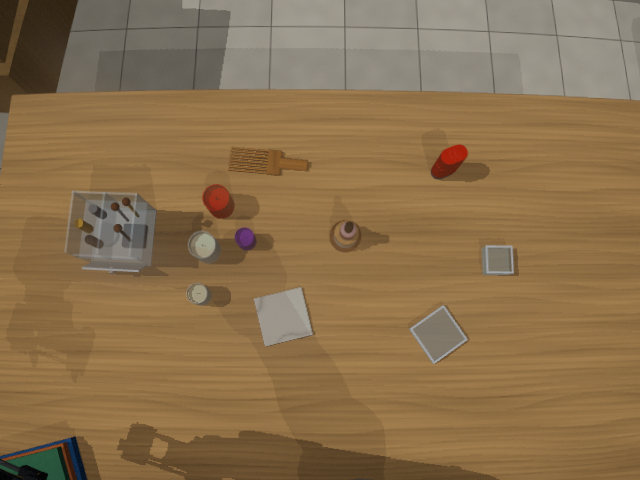

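View pics/scene0.png

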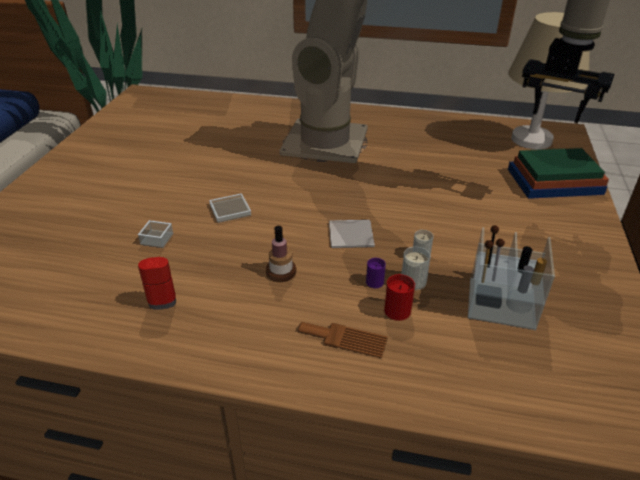

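View pics/wrist0.png

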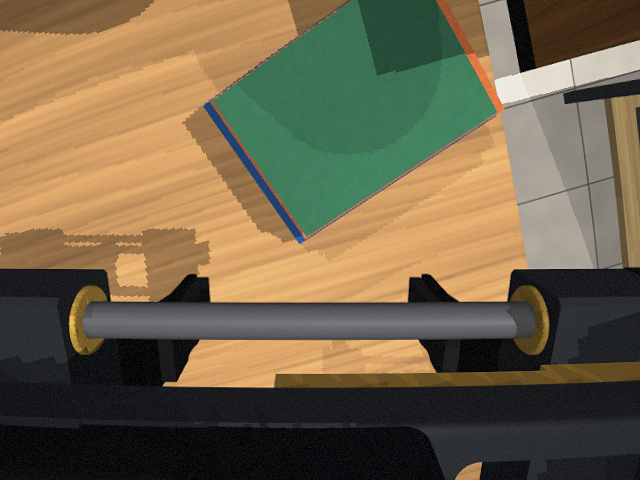

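Four tumblers in the top view could be the candle: red (217,200), purple (245,239), cream/glass (203,246) and cream/glass (199,294). The description rules out purple and red and asks for the larger of its colour, so (203,246) fits. I'll confirm it in an enlarged crop.

```bash
cat > h.py <<'E'
import cv2, numpy as np
from bench import r
def ray(n,px,pose=None):
    c=r.calibration(n); K=np.array(c["K"]);d=np.array(c["dist"])
    u=cv2.undistortPoints(np.array(px,float).reshape(-1,1,2),K,d).reshape(-1,2)
    v=np.c_[u,np.ones(len(u))]
    if n=="wrist":
        from scipy.spatial.transform import Rotation as Ro
        s=pose or r.read_state(); M=np.array(c["mount"]); R=Ro.from_quat(s["eef_rot"]).as_matrix()
        o=R@M[:3,3]+np.array(s["ee_pos"]); return o,(R@M[:3,:3]@v.T).T
    R=np.array(c["R"]);t=np.array(c["t"]); return -R.T@t,(R.T@v.T).T
def onz(n,px,z,pose=None):
    o,d=ray(n,px,pose); return o+d*((z-o[2])/d[:,2])[:,None]
def proj(n,X):
    c=r.calibration(n)
    return cv2.projectPoints(np.array(X,float).reshape(-1,1,3),cv2.Rodrigues(np.array(c["R"]))[0],np.array(c["t"]),np.array(c["K"]),np.array(c["dist"]))[0].reshape(-1,2)
E
python3 - <<'E'
import cv2
t=cv2.imread("pics/top0.png"); s=cv2.imread("pics/scene0.png")
def crop(im,x,y,w,h,k,n): cv2.imwrite(n,cv2.resize(im[y:y+h,x:x+w],None,fx=k,fy=k,interpolation=cv2.INTER_NEAREST))
crop(t,170,170,160,120,5,"pics/c1.png"); crop(t,170,270,160,90,5,"pics/c1b.png")
crop(t,310,205,90,60,8,"pics/c2.png"); crop(t,400,230,130,140,4,"pics/c3.png")
crop(s,230,200,220,130,3,"pics/c4.png")
E
```

```text
(no output)
```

View pics/c1.png

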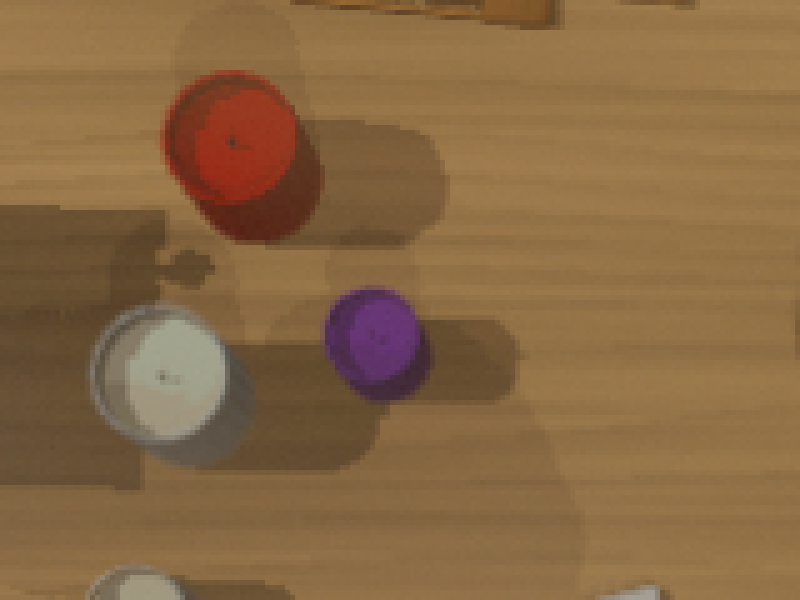

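View pics/c1b.png

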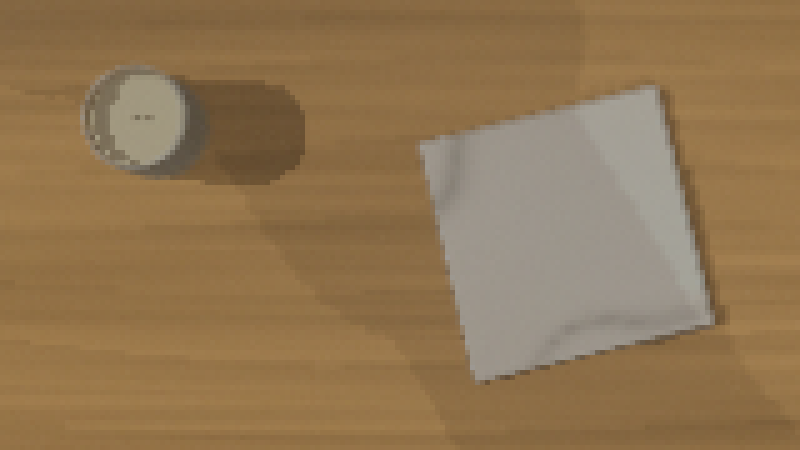

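View pics/c2.png

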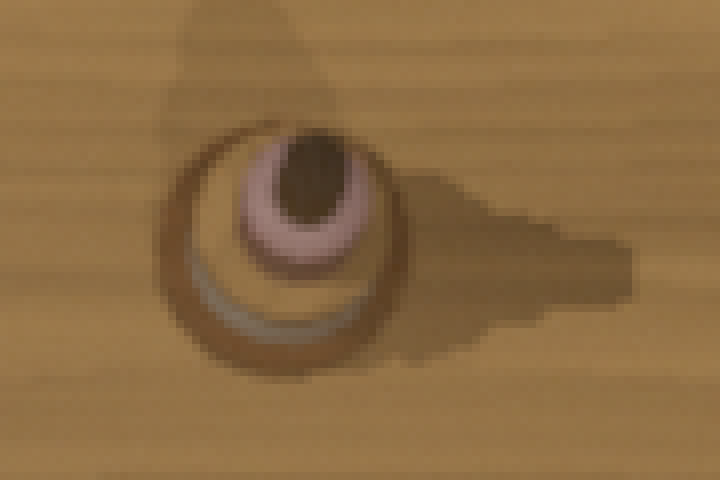

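View pics/c3.png

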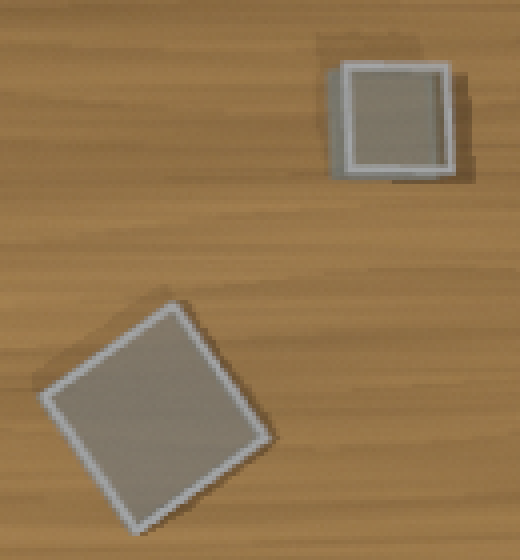

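View pics/c4.png

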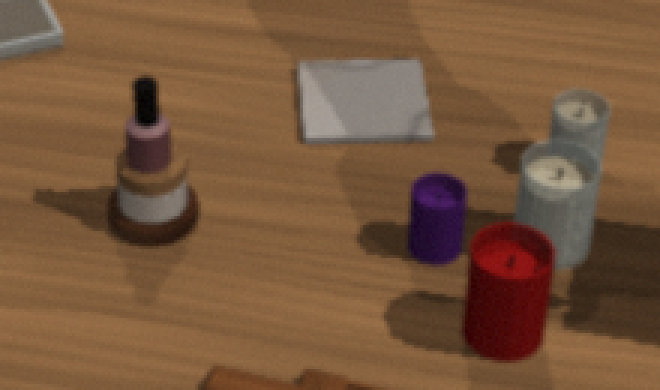

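```bash
python3 - <<'E'
from h import *
f=lambda P,k,o: np.array(P,float)/k-0.5+np.array(o)
def sq(P,z,n):
    X=onz("top",P,z); c=X.mean(0); e=np.linalg.norm(np.roll(X,-1,0)-X,axis=1)
    d=np.roll(X,-1,0)-X; a=[np.degrees(np.arctan2(v[1],v[0]))%90 for v in d]
    print(n,c.round(4),e.round(4),np.round(a,1))
sq(f([(420,143),(657,86),(714,322),(474,382)],5,(170,270)),.008,"tile")
sq(f([(341,61),(451,61),(456,174),(346,175)],4,(400,230)),.03,"box")
sq(f([(175,301),(271,438),(137,534),(41,398)],4,(400,230)),.014,"tray")
def circ(x0,x1,y0,y1,k,o,z,n):
    P=f([((x0+x1)/2,(y0+y1)/2),(x0,(y0+y1)/2),(x1,(y0+y1)/2),((x0+x1)/2,y0),((x0+x1)/2,y1)],k,o); X=onz("top",P,z)
    print(n,X[0].round(4),"dia",np.linalg.norm(X[1]-X[2]).round(4),np.linalg.norm(X[3]-X[4]).round(4))
circ(90,230,303,440,5,(170,170),.075,"candle")
circ(80,186,66,172,5,(170,270),.06,"smallcandle")
circ(162,298,71,206,5,(170,170),.075,"red")
circ(325,421,288,382,5,(170,170),.05,"purple")
circ(158,410,120,378,8,(310,205),.007,"coaster")
circ(192,390,120,320,8,(310,205),.052,"jar")
circ(240,375,132,265,8,(310,205),.084,"shoulder")
circ(277,352,130,200,8,(310,205),.12,"cap")
# second view
g=lambda P: f(P,3,(230,200))
o1,d1=ray("scene",g([(147,82)])) # cap top
print("scene cap",onz("scene",g([(147,83)]),.12)[0].round(4),"jar lid",onz("scene",g([(152,163)]),.052)[0].round(4),"candle",onz("scene",g([(559,166)]),.075)[0].round(4))
print("pick etc",onz("top",[(308,165),(282,165),(230,148),(230,172)],.004).round(3).tolist(), onz("top",[(453,155)],.11).round(3))
print("organizer",onz("top",[(72,192),(156,205),(152,268),(68,262)],.14).round(3).tolist())
E
```

```text
tile [0.4539 0.1544 0.008 ] [0.0993 0.0986 0.0996 0.0992] [13.7 13.7 14.1 13.6]
box [ 0.5678 -0.2914  0.03  ] [0.0594 0.0593 0.0589 0.0594] [ 0.1 89.2  0.2 89.6]
tray [ 0.4162 -0.162   0.014 ] [0.0851 0.0851 0.0838 0.0857] [34.2 33.7 34.6 34.6]
candle [0.5903 0.3117 0.075 ] dia 0.0553 0.0545
smallcandle [0.4947 0.3219 0.06  ] dia 0.0419 0.0416
red [0.6844 0.2874 0.075 ] dia 0.0545 0.0555
purple [0.6098 0.2313 0.05  ] dia 0.0385 0.0383
coaster [0.6204 0.0267 0.007 ] dia 0.0657 0.0684
jar [0.6191 0.0276 0.052 ] dia 0.0497 0.0511
shoulder [0.6181 0.0254 0.084 ] dia 0.0329 0.0331
cap [0.6188 0.026  0.12  ] dia 0.0177 0.0169
scene cap [0.616  0.0287 0.12  ] jar lid [0.6194 0.0303 0.052 ] candle [0.5902 0.3128 0.075 ]
pick etc [[0.775, 0.104, 0.004], [0.774, 0.16, 0.004], [0.813, 0.273, 0.004], [0.759, 0.271, 0.004]] [[ 0.764 -0.183  0.11 ]]
organizer [[0.679, 0.556, 0.14], [0.652, 0.388, 0.14], [0.533, 0.389, 0.14], [0.543, 0.552, 0.14]]
```

The crop confirms it: the cream tumbler at (202,244) has a 55 mm rim, and the other cream one at (196,293) is only 42 mm. All measured sizes match the given ones:
- Stack at about (0.619, 0.027)
- Box at (0.568, -0.291)
- Tray at (0.416, -0.162)
- Tile at (0.454, 0.154)
- Candle at (0.590, 0.312)

I'll turn the jaws near to the x axis, which keeps clear of the organizer and the neighbouring candles, and move over the stack.

Request:
send_rows(commands=[[0.6,-0.78,0.1,0,0,-1,-1],[0.6,-0.78,0,0,0,-1,-1],[0.6,-0.78,0,0,0,-1,-1],[0.6,-0.78,0,0,0,-1,-1],[0.6,-0.78,0,0,0,-1,-1],[0.6,-0.78,0,0,0,-1,-1],[0.6,-0.78,0,0,0,-1,-1],[0.6,-0.78,0,0,0,-1,-1],[0.6,-0.78,0,0,0,-1,-1],[0.6,-0.78,0,0,0,-1,-1]], grip_force=15)

```text
time: 0.98
ee_pos: [0.3578, 0.3564, 0.221]
eef_rot: [0.56, 0.828, -0.002, -0.003]
ft_force: [0.6, 0.2, 0.3]
width: 0.0869
```

Request:
send_rows(commands=[[0.75,-0.95,0,0,0,-1,-1],[0.75,-0.95,0,0,0,-1,-1],[0.75,-0.95,0,0,0,-1,-1],[0.75,-0.95,0,0,0,-0.4,-1],[0.75,-0.95,0,0,0,0,-1],[0.75,-0.95,0,0,0,0,-1],[0.75,-0.95,0,0,0,0,-1],[0.75,-0.95,0,0,0,0,-1],[0.75,-0.95,0,0,0,0,-1],[0.75,-0.95,0,0,0,0,-1]])

```text
time: 1.82
ee_pos: [0.5886, 0.0564, 0.2209]
eef_rot: [0.683, 0.73, -0.001, -0.004]
ft_force: [0.5, 0.9, 0.2]
width: 0.0871
```

```bash
cat >> h.py <<'E'
from scipy.spatial.transform import Rotation as Ro
def go(x,y,z,jaw=5.0):
    "remaining shift in m and in row units, turn in row units (total)"
    s=r.read_state(); d=np.array([x,y,z])-s["ee_pos"]
    c,sn=np.cos(np.radians(jaw)),np.sin(np.radians(jaw))
    T=np.array([[sn,c,0],[-c,sn,0],[0,0,-1]]) # cols: x,y,z tool
    T=np.column_stack([[-sn,c,0],[c,sn,0],[0,0,-1]])
    rv=(Ro.from_matrix(T)*Ro.from_quat(s["eef_rot"]).inv()).as_rotvec()
    print("t",round(s["time"],2),"pos",np.round(s["ee_pos"],4),"d mm",(d*1e3).round(1),"units",(d/.03).round(2),"turn units",(np.degrees(rv)/5).round(2),"w",round(s["width"],4),"F",np.round(s["ft_force"],1))
E
python3 -c "
from h import *
go(.6185,.0265,.16); print(np.round(r.read_state()['joint_positions'],2))"
```

```text
t 1.82 pos [0.5886 0.0564 0.2209] d mm [ 29.9 -29.9 -60.9] units [ 1.   -1.   -2.03] turn units [-0.05 -0.08  0.24] w 0.0871 F [0.5 0.9 0.2]
[-0.59  0.28  0.52  1.58 -0.15  1.33  0.01]
```

Request:
send_rows(commands=[[0.35,-0.35,-0.5,0,0,0.25,-0.2],[0.35,-0.35,-0.5,0,0,0,-0.2],[0.25,-0.25,-0.4,0,0,0,-0.2],[0.1,-0.1,-0.3,0,0,0,-0.2],[0,0,-0.2,0,0,0,-0.2],[0,0,0,0,0,0,-0.2]])

```text
time: 2.32
ee_pos: [0.6242, 0.0125, 0.1603]
eef_rot: [0.679, 0.734, -0.002, -0.002]
ft_force: [-1.1, -0.4, -0.4]
width: 0.0565
```

```bash
python3 -c "
from h import *
go(.6185,.0265,.09)
im=r.camera('scene'); cv2.imwrite('pics/s1.png',cv2.resize(im[150:310,200:400],None,fx=4,fy=4))
im=r.camera('wrist'); cv2.imwrite('pics/w1.png',im)"
```

```text
t 2.32 pos [0.6242 0.0125 0.1603] d mm [ -5.7  14.  -70.3] units [-0.19  0.47 -2.34] turn units [ 0.01 -0.08  0.12] w 0.0565 F [-1.1 -0.4 -0.4]
```

View pics/w1.png

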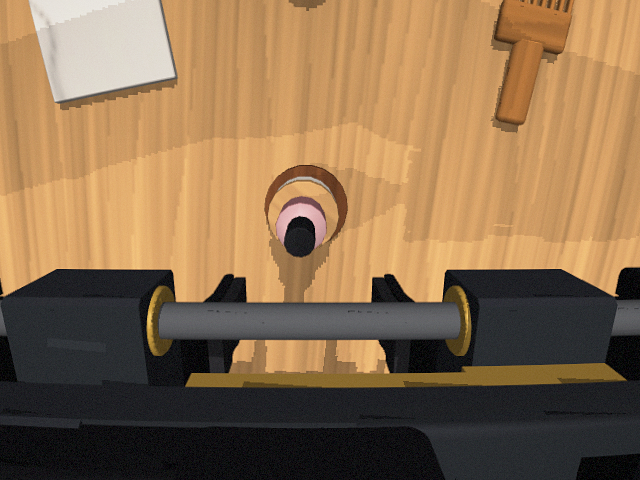

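View pics/s1.png

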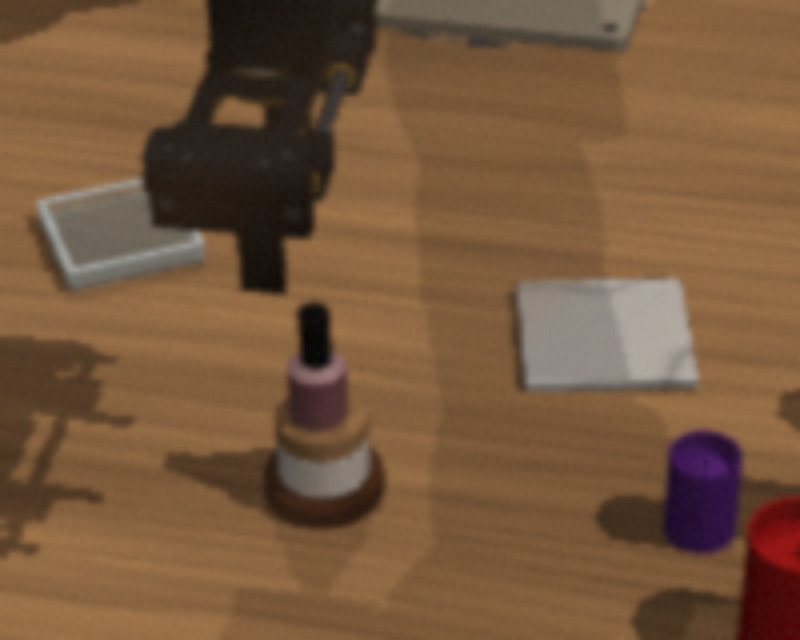

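```bash
python3 -c "
from h import *
print(onz('wrist',[(300,241),(302,222)],.12).round(4)[0], onz('wrist',[(301,224)],.084).round(4), onz('wrist',[(306,207)],.007).round(4))"
```

```text
[0.619  0.0287 0.12  ] [[0.6186 0.0305 0.084 ]] [[0.621  0.0289 0.007 ]]
```

Request:
send_rows(commands=[[-0.1,0.2,0,0,0,0.1,-0.2],[-0.08,0.2,0,0,0,0,-0.2],[0,0.07,0,0,0,0,-0.2],[0,0,0,0,0,0,-0.2],[0,0,0,0,0,0,-0.2]])

```text
time: 2.83
ee_pos: [0.6189, 0.033, 0.1653]
eef_rot: [0.673, 0.739, 0.001, -0.001]
ft_force: [-0.1, 0.6, -0.3]
width: 0.0521
```

```bash
python3 -c "
from h import *
go(.6185,.0265,.09)"
```

```text
t 2.83 pos [0.6189 0.033  0.1653] d mm [ -0.4  -6.5 -75.3] units [-0.01 -0.22 -2.51] turn units [-0.04 -0.01 -0.07] w 0.0521 F [-0.1  0.6 -0.3]
```

Request:
send_rows(commands=[[0,-0.08,-0.4,0,0,0,-0.2],[0,-0.06,-0.5,0,0,0,-0.2],[0,0,-0.5,0,0,0,-0.2],[0,0,-0.4,0,0,0,-0.2],[0,0,-0.2,0,0,0,-0.2],[0,0,-0.1,0,0,0,-0.2],[0,0,0,0,0,0,-0.2],[0,0,0,0,0,0,-0.2]])

```text
time: 3.5
ee_pos: [0.6187, 0.0275, 0.0972]
eef_rot: [0.674, 0.739, 0.001, -0.001]
ft_force: [-0.7, 0.9, 0.6]
width: 0.052
```

```bash
python3 -c "
from h import *
go(.619,.028,.09)"
```

```text
t 3.5 pos [0.6187 0.0275 0.0972] d mm [ 0.3  0.5 -7.2] units [ 0.01  0.02 -0.24] turn units [-0.03  0.01 -0.06] w 0.052 F [-0.7  0.9  0.6]
```

Centred to within 1 mm. Going down the last few millimetres and closing gently.

Request:
send_rows(commands=[[0,0,-0.15,0,0,0,0],[0,0,-0.08,0,0,0,0.2],[0,0,0,0,0,0,0.4],[0,0,0,0,0,0,0.5],[0,0,0,0,0,0,0.6],[0,0,0,0,0,0,0.75],[0,0,0,0,0,0,0.9],[0,0,0,0,0,0,1],[0,0,0,0,0,0,1],[0,0,0,0,0,0,1]], grip_force=12)

```text
time: 4.33
ee_pos: [0.6203, 0.0278, 0.0922]
eef_rot: [0.673, 0.739, 0.003, 0.0]
ft_force: [0.3, -0.5, -0.3]
width: 0.0166
```

```bash
python3 -c "
from h import *
go(.619,.028,.09)"
```

```text
t 4.33 pos [0.6203 0.0278 0.0922] d mm [-1.3  0.2 -2.2] units [-0.04  0.01 -0.07] turn units [-0.04  0.05 -0.07] w 0.0166 F [ 0.3 -0.5 -0.3]
```

Request:
send_rows(commands=[[0,0,0.2,0,0,0,1],[0,0,0.4,0,0,0,1],[0,0,0.6,0,0,0,1],[0,0,0.6,0,0,0,1],[0,-0.2,0.4,0,0,0,1],[-0.1,-0.4,0.2,0,0,0,1],[-0.15,-0.6,0,0,0,0,1],[-0.15,-0.7,0,0,0,0,1],[-0.15,-0.8,0,0,0,0,1],[-0.15,-0.8,0,0,0,0,1]])

```text
time: 5.17
ee_pos: [0.5987, -0.0767, 0.1747]
eef_rot: [0.67, 0.742, 0.005, 0.001]
ft_force: [0.7, -0.4, -0.8]
width: 0.0166
```

```bash
python3 -c "
from h import *
go(.568,-.2915,.12)"
```

```text
t 5.17 pos [ 0.5987 -0.0767  0.1747] d mm [ -30.7 -214.8  -54.7] units [-1.02 -7.16 -1.82] turn units [-0.07  0.1  -0.17] w 0.0166 F [ 0.7 -0.4 -0.8]
```

Request:
send_rows(commands=[[-0.15,-0.85,0,0,0,0,1],[-0.15,-0.85,0,0,0,0,1],[-0.15,-0.85,0,0,0,0,1],[-0.15,-0.85,-0.1,0,0,0,1],[-0.1,-0.85,-0.2,0,0,-0.1,1],[-0.1,-0.75,-0.2,0,0,-0.1,1],[-0.1,-0.6,-0.2,0,0,0,1],[-0.05,-0.4,-0.2,0,0,0,1],[0,-0.15,-0.2,0,0,0,1],[0,0,0,0,0,0,1]])

```text
time: 6.0
ee_pos: [0.5601, -0.2851, 0.1473]
eef_rot: [0.682, 0.731, 0.005, 0.004]
ft_force: [-0.1, 0.6, -0.1]
width: 0.0162
```

```bash
python3 -c "
from h import *
go(.568,-.2915,.09)"
```

```text
t 6.0 pos [ 0.5601 -0.2851  0.1473] d mm [  7.9  -6.4 -57.3] units [ 0.26 -0.21 -1.91] turn units [-0.02  0.15  0.2 ] w 0.0162 F [-0.1  0.6 -0.1]
```

Request:
send_rows(commands=[[0.13,-0.1,-0.3,0,0.1,0.1,1],[0.1,-0.1,-0.4,0,0,0,1],[0,0,-0.4,0,0,0,1],[0,0,-0.3,0,0,0,1],[0,0,-0.2,0,0,0,1],[0,0,0,0,0,0,1],[0,0,0,0,0,0,1],[0,0,0,0,0,0,1]])

```text
time: 6.67
ee_pos: [0.5677, -0.2871, 0.096]
eef_rot: [0.678, 0.735, 0.003, 0.0]
ft_force: [-0.2, -0.2, -0.2]
width: 0.017
```

```bash
python3 -c "
from h import *
go(.568,-.2915,.0445)
im=r.camera('top'); cv2.imwrite('pics/t2.png',cv2.resize(im[200:320,420:560],None,fx=5,fy=5))
im=r.camera('wrist'); cv2.imwrite('pics/w2.png',im)
im=r.camera('scene'); cv2.imwrite('pics/s2.png',cv2.resize(im[150:310,80:280],None,fx=4,fy=4))"
```

```text
t 6.67 pos [ 0.5677 -0.2871  0.096 ] d mm [  0.3  -4.4 -51.5] units [ 0.01 -0.15 -1.72] turn units [-0.05  0.05  0.07] w 0.017 F [-0.2 -0.2 -0.2]
```

View pics/s2.png

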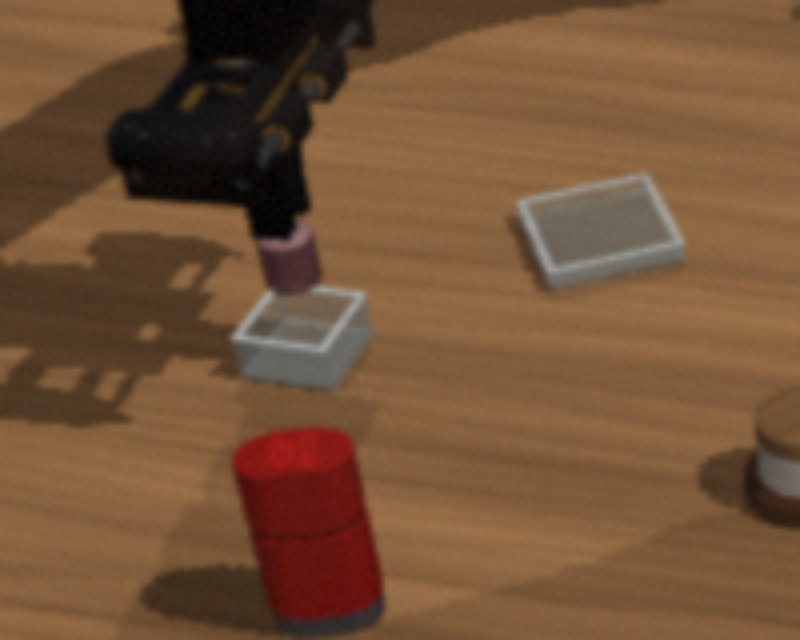

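View pics/w2.png

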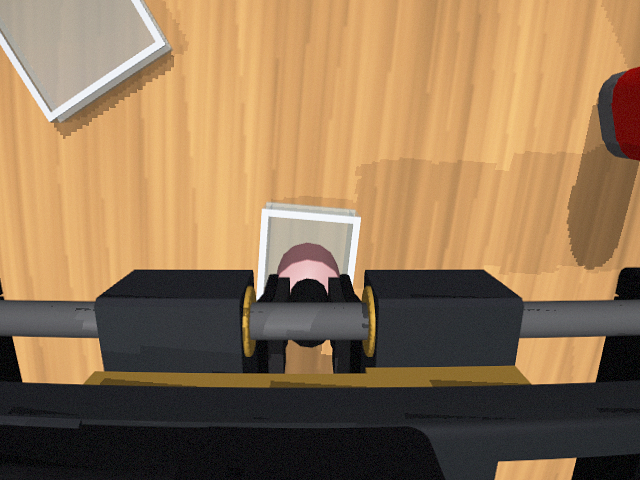

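```bash
python3 -c "
from h import *
print(onz('wrist',[(308,243)],.0878).round(4), 'foot edge', onz('wrist',[(312,212)],.03).round(4), onz('wrist',[(262,240),(360,240)],.03).round(4).tolist())"
```

```text
[[ 0.5662 -0.2643  0.0878]] foot edge [[ 0.5684 -0.2599  0.03  ]] [[0.5401, -0.2791, 0.03], [0.5984, -0.2745, 0.03]]
```

Request:
send_rows(commands=[[0,-0.12,-0.2,0,0,0,1],[0,0,-0.3,0,0,0,1],[0,0,-0.3,0,0,0,1],[0,0,-0.2,0,0,0,1],[0,0,-0.1,0,0,0,1],[0,0,0,0,0,0,1],[0,0,0,0,0,0,1]])

```text
time: 7.4
ee_pos: [0.5677, -0.2919, 0.06]
eef_rot: [0.678, 0.735, 0.003, 0.001]
ft_force: [0.2, -0.3, -0.4]
width: 0.0167
```

```bash
python3 -c "
from h import *
go(.568,-.2915,.0445)"
```

```text
t 7.4 pos [ 0.5677 -0.2919  0.06  ] d mm [  0.3   0.4 -15.5] units [ 0.01  0.01 -0.52] turn units [-0.04  0.07  0.08] w 0.0167 F [ 0.2 -0.3 -0.4]
```

Request:
send_rows(commands=[[0,0,-0.15,0,0,0,1],[0,0,-0.15,0,0,0,1],[0,0,-0.1,0,0,0,1],[0,0,-0.05,0,0,0,1],[0,0,0,0,0,0,1],[0,0,0,0,0,0,1]])

```text
time: 7.9
ee_pos: [0.5681, -0.2919, 0.0455]
eef_rot: [0.678, 0.735, 0.004, 0.001]
ft_force: [-0.6, -0.6, -1.1]
width: 0.0165
```

```bash
python3 -c "
from h import *
go(.568,-.2915,.0442)"
```

```text
t 7.9 pos [ 0.5681 -0.2919  0.0455] d mm [-0.1  0.4 -1.3] units [-0.    0.01 -0.04] turn units [-0.04  0.07  0.07] w 0.0165 F [-0.6 -0.6 -1.1]
```

Request:
send_rows(commands=[[0,0,-0.03,0,0,0,1],[0,0,-0.03,0,0,0,1],[0,0,0,0,0,0,1],[0,0,0,0,0,0,1]])

```text
time: 8.23
ee_pos: [0.5684, -0.292, 0.0441]
eef_rot: [0.678, 0.735, 0.004, 0.002]
ft_force: [-0.3, -0.1, -0.2]
width: 0.0168
```

```bash
python3 -c "
from h import *
go(.568,-.2915,.0442)
im=r.camera('scene'); cv2.imwrite('pics/s3.png',cv2.resize(im[150:310,80:280],None,fx=4,fy=4))"
```

```text
t 8.23 pos [ 0.5684 -0.292   0.0441] d mm [-0.4  0.5  0.1] units [-0.01  0.02  0.  ] turn units [-0.04  0.08  0.07] w 0.0168 F [-0.3 -0.1 -0.2]
```

View pics/s3.png

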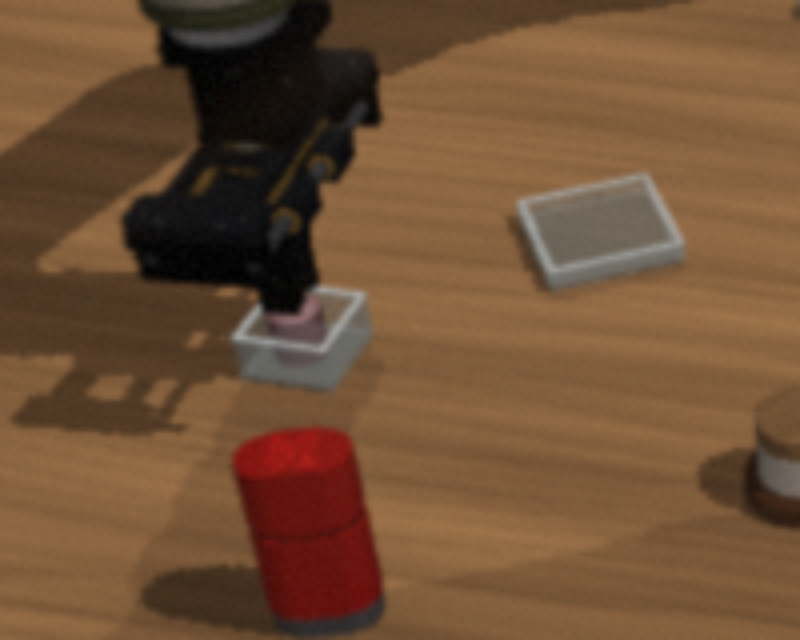

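The bottle is inside the box walls, with no contact felt yet. Feeling for the floor.

Request:
send_rows(commands=[[0,0,-0.04,0,0,0,1],[0,0,-0.04,0,0,0,1],[0,0,0,0,0,0,1],[0,0,0,0,0,0,1]])

```text
time: 8.62
ee_pos: [0.5691, -0.2928, 0.0443]
eef_rot: [0.678, 0.735, 0.004, 0.003]
ft_force: [0.1, -0.2, -1.4]
width: 0.0165
```

```bash
python3 -c "
from h import *
go(.568,-.2915,.0442)"
```

```text
t 8.62 pos [ 0.5691 -0.2928  0.0443] d mm [-1.1  1.3 -0.1] units [-0.04  0.04 -0.  ] turn units [-0.03  0.11  0.08] w 0.0165 F [ 0.1 -0.2 -1.4]
```

Request:
send_rows(commands=[[-0.03,0.03,-0.06,0,0,0,1],[0,0,-0.06,0,0,0,1],[0,0,0,0,0,0,1]])

```text
time: 8.87
ee_pos: [0.5696, -0.2934, 0.0435]
eef_rot: [0.678, 0.735, 0.005, 0.005]
ft_force: [0.2, -0.2, -0.9]
width: 0.0169
```

```bash
python3 -c "
from h import *
go(.568,-.2915,.0442)"
```

```text
t 8.87 pos [ 0.5696 -0.2934  0.0435] d mm [-1.6  1.9  0.7] units [-0.05  0.06  0.02] turn units [-0.01  0.16  0.08] w 0.0169 F [ 0.2 -0.2 -0.9]
```

Downward commands no longer make headway, so it is standing on the floor. Opening slowly.

Request:
send_rows(commands=[[0,0,0,0,0,0,0.55],[0,0,0,0,0,0,0.5],[0,0,0,0,0,0,0.4],[0,0,0,0,0,0,0.3],[0,0,0,0,0,0,0.2],[0,0,0,0,0,0,0.1],[0,0,0,0,0,0,0.1]])

```text
time: 9.45
ee_pos: [0.5692, -0.2927, 0.0421]
eef_rot: [0.678, 0.735, 0.005, 0.004]
ft_force: [0.8, -0.4, -1.1]
width: 0.037
```

```bash
python3 -c "
from h import *
go(.568,-.2915,.0442)
im=r.camera('scene'); cv2.imwrite('pics/s4.png',cv2.resize(im[150:310,80:280],None,fx=4,fy=4))"
```

```text
t 9.45 pos [ 0.5692 -0.2927  0.0421] d mm [-1.2  1.2  2.1] units [-0.04  0.04  0.07] turn units [-0.02  0.14  0.08] w 0.037 F [ 0.8 -0.4 -1.1]
```

View pics/s4.png

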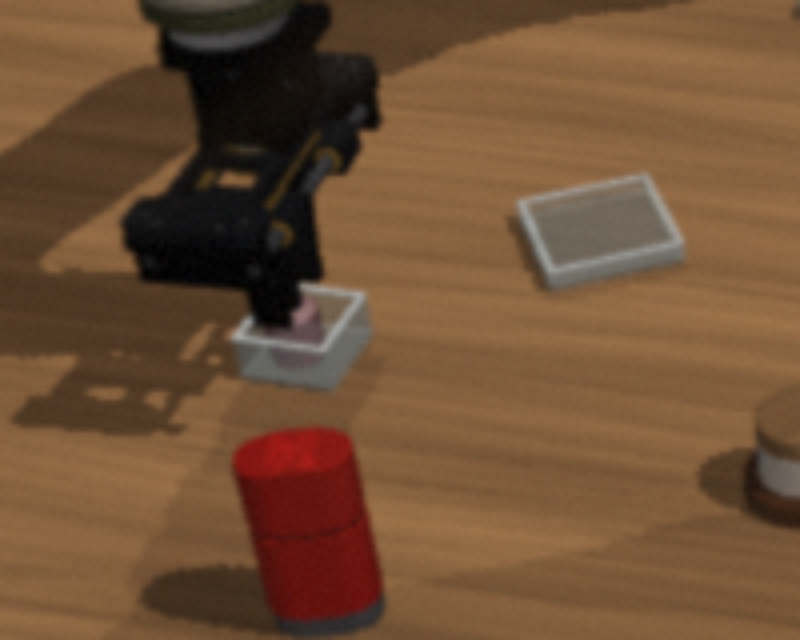

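Released and still standing. Backing straight up and looking.

Request:
send_rows(commands=[[0,0,0.15,0,0.1,0.05,0.0],[0,0,0.3,0,0,0,-0.1],[0,0,0.5,0,0,0,-0.2],[0,0,0.6,0,0,0,-0.3],[0,0,0.6,0,0,0,-0.5],[0,0,0.5,0,0,0,-0.8],[0,0.2,0.3,0,0,0,-1],[0,0.4,0.1,0,0,0,-1],[0,0.6,0,0,0,0,-1],[0,0.7,0,0,0,0,-1]])

```text
time: 10.33
ee_pos: [0.5673, -0.2375, 0.1426]
eef_rot: [0.679, 0.734, 0.0, 0.002]
ft_force: [-0.2, -0.4, -0.6]
width: 0.0845
```

```bash
python3 -c "
from h import *
go(.619,.028,.12)
im=r.camera('scene'); cv2.imwrite('pics/s5.png',cv2.resize(im[150:310,80:280],None,fx=4,fy=4))
im=r.camera('top'); cv2.imwrite('pics/t5.png',cv2.resize(im[200:290,440:560],None,fx=6,fy=6))"
```

```text
t 10.33 pos [ 0.5673 -0.2375  0.1426] d mm [ 51.7 265.5 -22.6] units [ 1.72  8.85 -0.75] turn units [0.02 0.04 0.1 ] w 0.0845 F [-0.2 -0.4 -0.6]
```

View pics/s5.png

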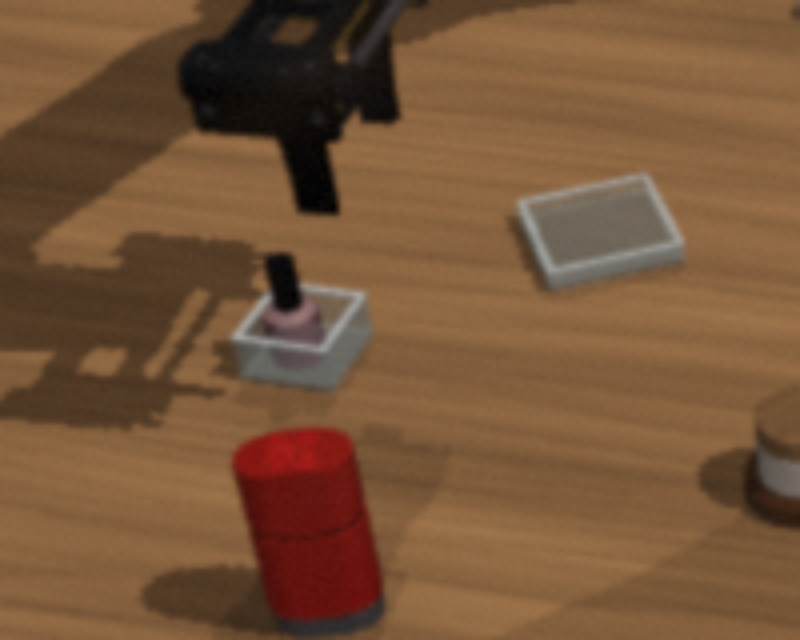

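View pics/t5.png

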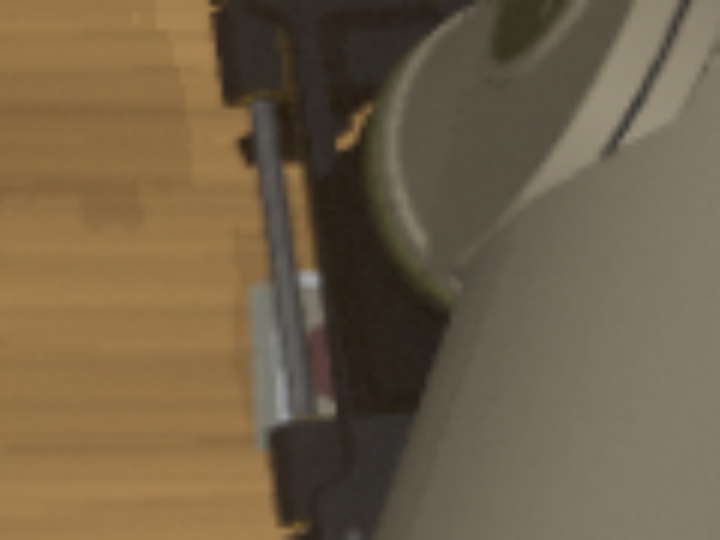

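The scene view shows the bottle standing upright in the box, with its cap at crop pixel (282,280). Next is the jar.

Request:
send_rows(commands=[[0.2,0.9,0,0,0,0,-1],[0.2,0.9,0,0,0,0,-1],[0.2,0.9,0,0,0,0,-1],[0.2,0.9,0,0,0,0,-1],[0.2,0.9,0,0,0,0.1,-1],[0.2,0.9,0,0,0,0,-1],[0.15,0.8,0,0,0,0,-1],[0.1,0.6,-0.1,0,0,0,-1],[0.1,0.4,-0.2,0,0,0,-1],[0,0.2,-0.2,0,0,0,-1]])

```text
time: 11.27
ee_pos: [0.612, 0.0033, 0.1249]
eef_rot: [0.673, 0.74, 0.0, -0.0]
ft_force: [0.3, 0.4, -0.4]
width: 0.0869
```

Request:
send_rows(commands=[[0,0,0,0,0,0,-1],[0,0,0,0,0,0,-1]])

```text
time: 11.43
ee_pos: [0.6107, 0.0044, 0.1225]
eef_rot: [0.672, 0.74, -0.001, -0.001]
ft_force: [-0.3, -0.1, 0.1]
width: 0.0873
```

```bash
python3 -c "
from h import *
go(.619,.028,.06)
im=r.camera('wrist'); cv2.imwrite('pics/w6.png',im)"
```

```text
t 11.43 pos [0.6107 0.0044 0.1225] d mm [  8.3  23.6 -62.5] units [ 0.28  0.79 -2.08] turn units [-0.   -0.04 -0.11] w 0.0873 F [-0.3 -0.1  0.1]
```

View pics/w6.png

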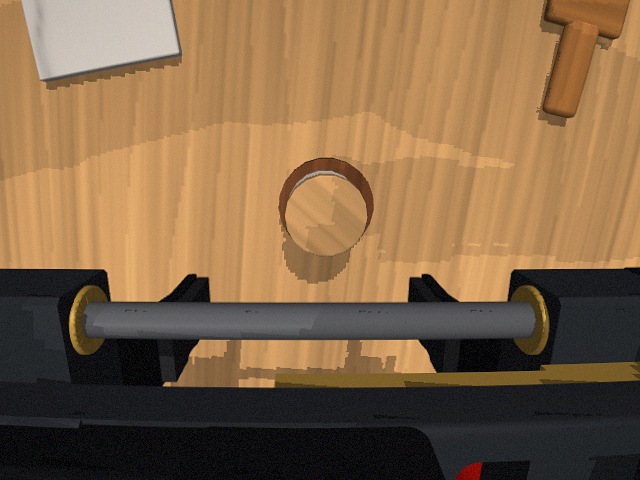

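```bash
python3 -c "
from h import *
X=onz('wrist',[(326,215),(285,215),(367,215)],.052); print(X.round(4), X[2,0]-X[1,0])
im=r.camera('top'); cv2.imwrite('pics/t6.png',cv2.resize(im[180:300,420:560],None,fx=5,fy=5))"
```

```text
[[0.6186 0.0298 0.052 ]
 [0.5942 0.0274 0.052 ]
 [0.643  0.0321 0.052 ]] 0.048789674148635886
```

Request:
send_rows(commands=[[0.15,0.35,-0.1,0,0,0,-1],[0.12,0.3,-0.3,0,0,0,-1],[0,0.12,-0.4,0,0,0,-1],[0,0,-0.4,0,0,0,-1],[0,0,-0.2,0,0,0,-1],[0,0,0,0,0,0,-1],[0,0,0,0,0,0,-1]])

```text
time: 12.12
ee_pos: [0.6191, 0.0249, 0.0756]
eef_rot: [0.675, 0.738, -0.002, -0.001]
ft_force: [0.3, -0.6, -0.7]
width: 0.0869
```

```bash
python3 -c "
from h import *
go(.619,.029,.027)"
```

```text
t 12.12 pos [0.6191 0.0249 0.0756] d mm [ -0.1   4.1 -48.6] units [-0.    0.14 -1.62] turn units [ 0.01 -0.04 -0.03] w 0.0869 F [ 0.3 -0.6 -0.7]
```

View pics/t6.png

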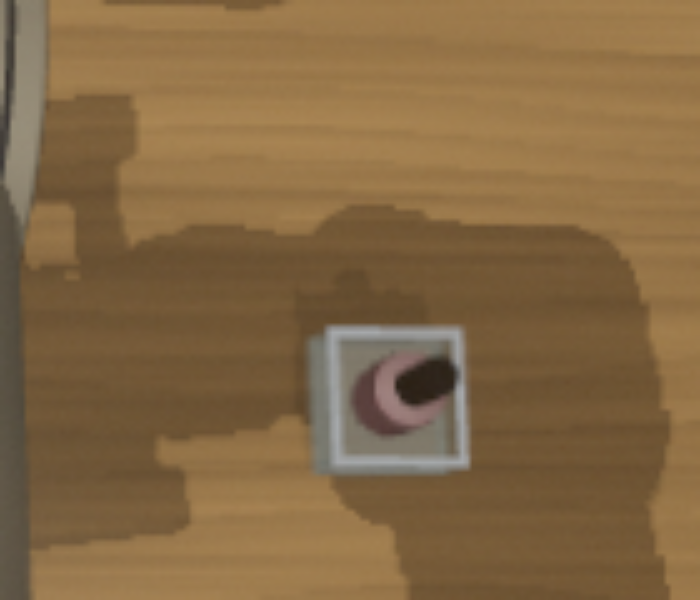

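The top view shows the bottle inside the box at crop pixel (395,395). Lowering over the jar.

Request:
send_rows(commands=[[0,0.08,-0.25,0,0,0,-1],[0,0.06,-0.35,0,0,0,-1],[0,0,-0.35,0,0,0,-0.8],[0,0,-0.3,0,0,0,-0.6],[0,0,-0.15,0,0,0,-0.5],[0,0,-0.05,0,0,0,-0.4],[0,0,0,0,0,0,-0.4],[0,0,0,0,0,0,-0.4]])

```text
time: 12.78
ee_pos: [0.6186, 0.0285, 0.0271]
eef_rot: [0.675, 0.738, -0.002, -0.001]
ft_force: [0.8, 1.0, 0.8]
width: 0.0621
```

```bash
python3 -c "
from h import *
go(.619,.029,.027)"
```

```text
t 12.78 pos [0.6186 0.0285 0.0271] d mm [ 0.4  0.5 -0.1] units [ 0.01  0.02 -0.  ] turn units [ 0.02 -0.05 -0.01] w 0.0621 F [0.8 1.  0.8]
```

Request:
send_rows(commands=[[0,0,0,0,0,0,-0.3],[0,0,0,0,0,0,-0.2],[0,0,0,0,0,0,-0.1],[0,0,0,0,0,0,0.1],[0,0,0,0,0,0,0.5],[0,0,0,0,0,0,1],[0,0,0,0,0,0,1],[0,0,0,0,0,0,1]], grip_force=20)

```text
time: 13.45
ee_pos: [0.6195, 0.0285, 0.0287]
eef_rot: [0.675, 0.738, -0.001, -0.0]
ft_force: [-0.3, -0.5, -1.7]
width: 0.0494
```

Request:
send_rows(commands=[[0,0,0.15,0,0,0,1],[0,0,0.3,0,0,0,1],[0,0,0.5,0,0,0,1],[0,0,0.6,0,0,0,1],[0,0,0.6,0,0,0,1],[0,0,0.5,0,0,0,1],[0,0,0.3,0,0,0,1],[0,0,0,0,0,0,1],[0,0,0,0,0,0,1]])

```text
time: 14.2
ee_pos: [0.6188, 0.028, 0.1252]
eef_rot: [0.675, 0.737, -0.001, -0.0]
ft_force: [-0.8, -0.2, -1.2]
width: 0.0497
```

```bash
python3 -c "
from h import *
go(.416,-.162,.08)
im=r.camera('scene'); cv2.imwrite('pics/s7.png',cv2.resize(im[150:310,200:400],None,fx=4,fy=4))"
```

```text
t 14.2 pos [0.6188 0.028  0.1252] d mm [-202.8 -190.   -45.2] units [-6.76 -6.33 -1.51] turn units [ 0.01 -0.02 -0.  ] w 0.0497 F [-0.8 -0.2 -1.2]
```

View pics/s7.png

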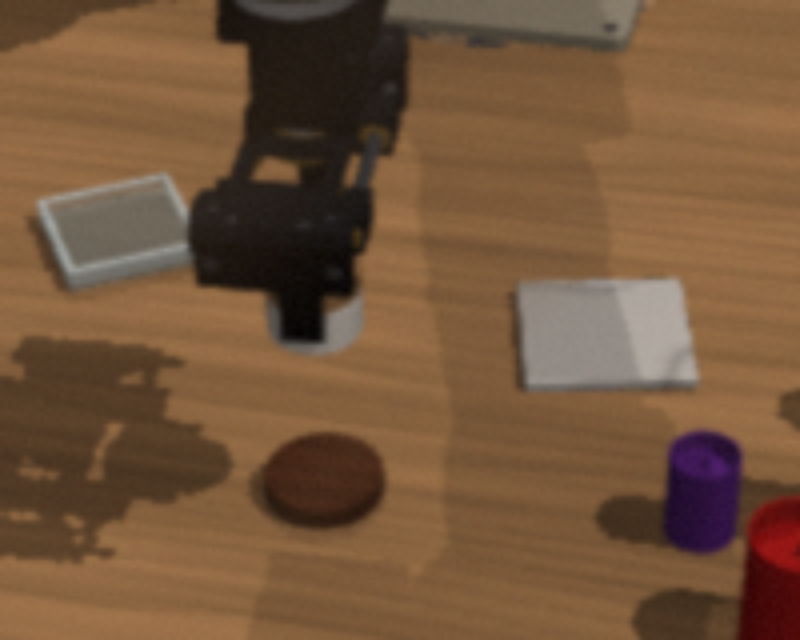

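The jar is lifted and level, and the coaster stayed in place. On to the tray.

Request:
send_rows(commands=[[-0.3,-0.3,0,0,0,0,1],[-0.6,-0.55,0,0,0,0,1],[-0.75,-0.7,0,0,0,0,1],[-0.8,-0.75,0,0,0,0,1],[-0.8,-0.75,0,0,0,0,1],[-0.8,-0.75,-0.1,0,0,0,1],[-0.75,-0.7,-0.2,0,0,0,1],[-0.6,-0.55,-0.2,0,0,0,1],[-0.3,-0.3,-0.1,0,0,0,1],[0,0,0,0,0,0,1]])

```text
time: 15.08
ee_pos: [0.4345, -0.1348, 0.0966]
eef_rot: [0.674, 0.739, -0.005, -0.005]
ft_force: [-0.1, 0.1, -1.6]
width: 0.0498
```

Request:
send_rows(commands=[[0,0,0,0,0,0,1],[0,0,0,0,0,0,1]])

```text
time: 15.25
ee_pos: [0.435, -0.134, 0.0963]
eef_rot: [0.674, 0.739, -0.005, -0.005]
ft_force: [-0.8, -0.4, -0.8]
width: 0.0495
```

```bash
python3 -c "
from h import *
go(.416,-.162,.045)
im=r.camera('wrist'); cv2.imwrite('pics/w8.png',im)"
```

```text
t 15.25 pos [ 0.435  -0.134   0.0963] d mm [-19.  -28.  -51.3] units [-0.63 -0.93 -1.71] turn units [ 0.01 -0.16 -0.06] w 0.0495 F [-0.8 -0.4 -0.8]
```

View pics/w8.png

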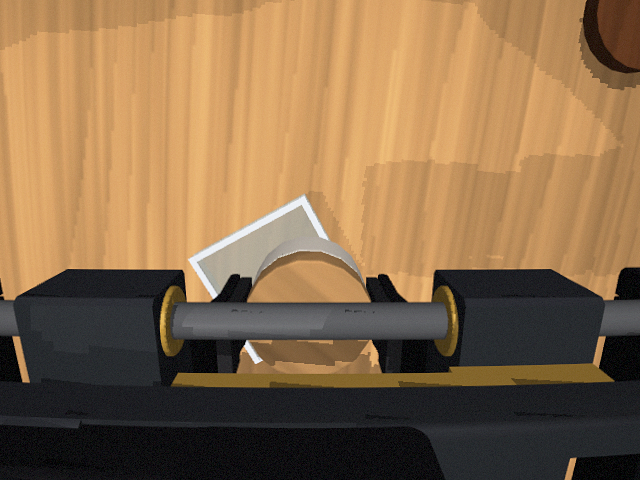

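Request:
send_rows(commands=[[-0.25,-0.35,0,0,-0.1,-0.05,1],[-0.25,-0.35,-0.2,0,0,0,1],[-0.13,-0.22,-0.4,0,0,0,1],[0,0,-0.4,0,0,0,1],[0,0,-0.3,0,0,0,1],[0,0,-0.1,0,0,0,1],[0,0,0,0,0,0,1],[0,0,0,0,0,0,1]])

```text
time: 15.97
ee_pos: [0.4198, -0.1617, 0.0542]
eef_rot: [0.672, 0.74, -0.002, 0.002]
ft_force: [0.5, 0.9, -2.1]
width: 0.0492
```

```bash
python3 -c "
from h import *
go(.416,-.162,.0187)"
```

```text
t 15.97 pos [ 0.4198 -0.1617  0.0542] d mm [ -3.8  -0.3 -35.5] units [-0.13 -0.01 -1.18] turn units [ 0.05  0.   -0.11] w 0.0492 F [ 0.5  0.9 -2.1]
```

Request:
send_rows(commands=[[-0.12,0,-0.2,0,0,-0.1,1],[0,0,-0.3,0,0,0,1],[0,0,-0.3,0,0,0,1],[0,0,-0.2,0,0,0,1],[0,0,-0.05,0,0,0,1],[0,0,0,0,0,0,1],[0,0,0,0,0,0,1]])

```text
time: 16.55
ee_pos: [0.4168, -0.1611, 0.0201]
eef_rot: [0.675, 0.738, -0.001, 0.002]
ft_force: [0.1, 0.1, -1.9]
width: 0.0494
```

```bash
python3 -c "
from h import *
go(.416,-.162,.0187)
im=r.camera('scene'); cv2.imwrite('pics/s9.png',cv2.resize(im[150:270,150:310],None,fx=5,fy=5))"
```

```text
t 16.55 pos [ 0.4168 -0.1611  0.0201] d mm [-0.8 -0.9 -1.4] units [-0.03 -0.03 -0.05] turn units [ 0.05  0.01 -0.02] w 0.0494 F [ 0.1  0.1 -1.9]
```

View pics/s9.png

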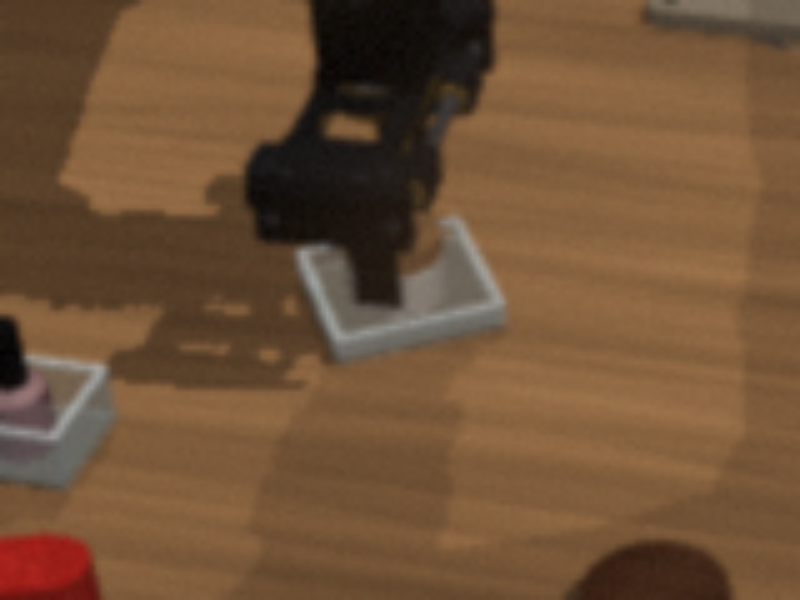

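Request:
send_rows(commands=[[0,0,-0.05,0,0,0,1],[0,0,-0.05,0,0,0,1],[0,0,-0.04,0,0,0,1],[0,0,0,0,0,0,1]])

```text
time: 16.93
ee_pos: [0.4175, -0.1614, 0.0183]
eef_rot: [0.675, 0.738, -0.0, 0.002]
ft_force: [-0.5, 1.1, -0.7]
width: 0.0495
```

```bash
python3 -c "
from h import *
go(.416,-.162,.0187)"
```

```text
t 16.93 pos [ 0.4175 -0.1614  0.0183] d mm [-1.5 -0.6  0.4] units [-0.05 -0.02  0.01] turn units [ 0.03  0.02 -0.01] w 0.0495 F [-0.5  1.1 -0.7]
```

At the expected height, and the weight has come off the wrist. Releasing.

Request:
send_rows(commands=[[0,0,0,0,0,0,-0.2],[0,0,0,0,0,0,-0.3],[0,0,0,0,0,0,-0.4],[0,0,0,0,0,0,-0.5],[0,0,0,0,0,0,-0.6],[0,0,0.2,0,0,0,-0.6],[0,0,0.5,0,0,0,-0.6],[0,0,0.6,0,0,0,-0.7],[0,0,0.6,0,0,0,-0.8],[0,0,0.4,0,0,0,-1]])

```text
time: 17.77
ee_pos: [0.4158, -0.1619, 0.0893]
eef_rot: [0.676, 0.737, -0.002, 0.001]
ft_force: [0.6, 0.2, -0.6]
width: 0.0786
```

Request:
send_rows(commands=[[0.2,0.2,0.2,0,0,0,-1],[0.5,0.5,0.1,0,0,0,-1],[0.75,0.7,0,0,0,0,-1],[0.8,0.75,0,0,0,0,-1],[0.8,0.75,0,0,0,0,-1],[0.8,0.75,0,0,0,0,-1],[0.8,0.75,0,0,0,0,-1],[0.75,0.7,0,0,0,0,-1],[0.5,0.5,0,0,0,0,-1],[0.2,0.2,0,0,0,0,-1]])

```text
time: 18.6
ee_pos: [0.6084, 0.0268, 0.101]
eef_rot: [0.677, 0.736, 0.002, 0.001]
ft_force: [-1.0, 1.3, -0.1]
width: 0.0871
```

```bash
python3 -c "
from h import *
go(.619,.0285,.06)
im=r.camera('scene'); cv2.imwrite('pics/s10.png',cv2.resize(im[180:330,100:320],None,fx=3.6,fy=3.6))
im=r.camera('wrist'); cv2.imwrite('pics/w10.png',im)"
```

```text
t 18.6 pos [0.6084 0.0268 0.101 ] d mm [ 10.6   1.7 -41. ] units [ 0.35  0.06 -1.37] turn units [-0.02  0.05  0.03] w 0.0871 F [-1.   1.3 -0.1]
```

View pics/s10.png

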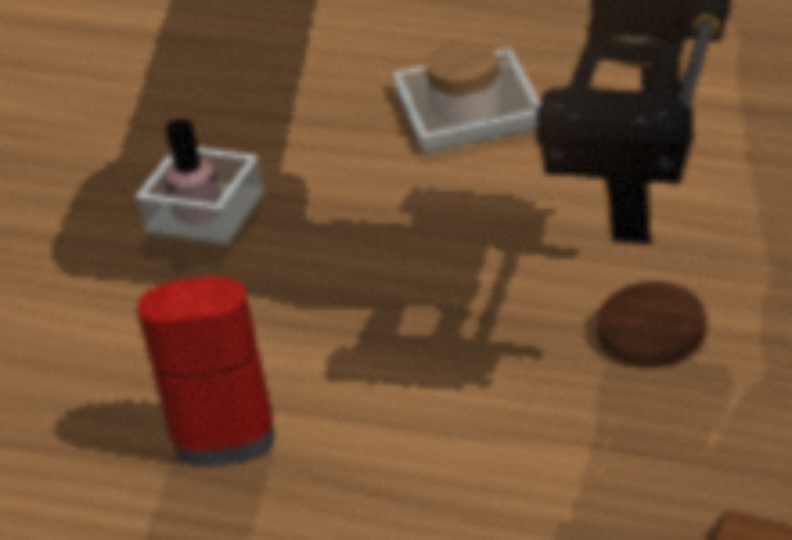

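View pics/w10.png

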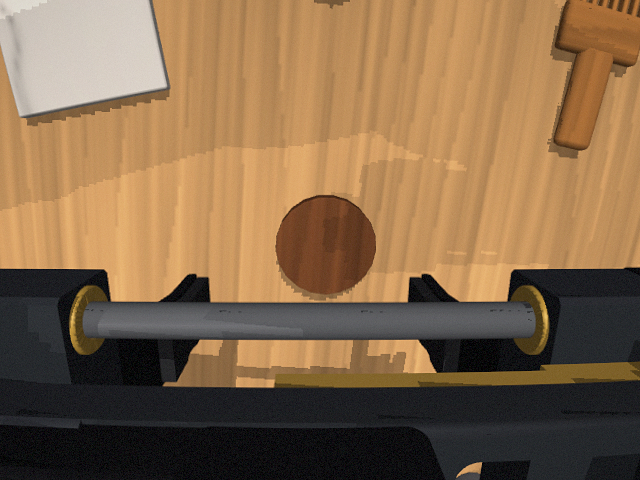

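The jar stands in the tray. The wrist view shows the bare coaster centred at (326,245).

```bash
python3 -c "
from h import *
X=onz('wrist',[(326,245),(276,245),(376,245)],.014); print(X.round(4), X[2,0]-X[1,0])"
```

```text
[[0.6191 0.0282 0.014 ]
 [0.5866 0.0255 0.014 ]
 [0.6516 0.0309 0.014 ]] 0.06504138835236206
```

Request:
send_rows(commands=[[0.18,0.04,0,0,0,0,-1],[0.17,0.04,-0.2,0,0,0,-1],[0,0,-0.4,0,0,0,-1],[0,0,-0.4,0,0,0,-1],[0,0,-0.2,0,0,0,-1],[0,0,0,0,0,0,-1],[0,0,0,0,0,0,-1]])

```text
time: 19.28
ee_pos: [0.615, 0.0215, 0.0601]
eef_rot: [0.68, 0.734, -0.0, 0.0]
ft_force: [0.2, -0.9, 0.2]
width: 0.0873
```

```bash
python3 -c "
from h import *
go(.619,.029,.0045)"
```

```text
t 19.28 pos [0.615  0.0215 0.0601] d mm [  4.    7.5 -55.6] units [ 0.13  0.25 -1.85] turn units [0.01 0.   0.13] w 0.0873 F [ 0.2 -0.9  0.2]
```

Request:
send_rows(commands=[[0.13,0.23,0,0,0,0.1,-1],[0,0,-0.3,0,0,0,-1],[0,0,-0.4,0,0,0,-1],[0,0,-0.3,0,0,0,-1],[0,0,-0.15,0,0,0,-1],[0,0,0,0,0,0,-1],[0,0,0,0,0,0,-1]])

```text
time: 19.87
ee_pos: [0.6189, 0.0292, 0.0217]
eef_rot: [0.676, 0.737, -0.0, 0.0]
ft_force: [-0.0, -0.3, 1.1]
width: 0.0869
```

```bash
python3 -c "
from h import *
go(.619,.0285,.0045)"
```

```text
t 19.87 pos [0.6189 0.0292 0.0217] d mm [  0.1  -0.7 -17.2] units [ 0.   -0.02 -0.57] turn units [ 0.   -0.    0.02] w 0.0869 F [-0.  -0.3  1.1]
```

Request:
send_rows(commands=[[0,-0.02,-0.2,0,0,0,-1],[0,0,-0.15,0,0,0,-1],[0,0,-0.12,0,0,0,-1],[0,0,-0.07,0,0,0,-1],[0,0,0,0,0,0,-1],[0,0,0,0,0,0,-1]])

```text
time: 20.37
ee_pos: [0.6193, 0.0282, 0.0044]
eef_rot: [0.676, 0.737, 0.0, 0.0]
ft_force: [-0.1, 0.4, -0.1]
width: 0.0872
```

```bash
python3 -c "
from h import *
go(.619,.0285,.0045)"
```

```text
t 20.37 pos [0.6193 0.0282 0.0044] d mm [-0.3  0.3  0.1] units [-0.01  0.01  0.  ] turn units [0.   0.01 0.02] w 0.0872 F [-0.1  0.4 -0.1]
```

Request:
send_rows(commands=[[0,0,0,0,0,0,-0.8],[0,0,0,0,0,0,-0.7],[0,0,0,0,0,0,-0.6],[0,0,0,0,0,0,-0.5],[0,0,0,0,0,0,-0.3],[0,0,0,0,0,0,0.5],[0,0,0,0,0,0,1],[0,0,0,0,0,0,1],[0,0,0,0,0,0,1]], grip_force=20)

```text
time: 21.12
ee_pos: [0.6198, 0.0283, 0.0053]
eef_rot: [0.676, 0.737, 0.001, 0.001]
ft_force: [-0.2, 0.5, -0.1]
width: 0.064
```

```bash
python3 -c "
from h import *
go(.619,.0285,.0045)"
```

```text
t 21.12 pos [0.6198 0.0283 0.0053] d mm [-0.8  0.2 -0.8] units [-0.03  0.01 -0.03] turn units [-0.    0.02  0.02] w 0.064 F [-0.2  0.5 -0.1]
```

Request:
send_rows(commands=[[0,0,0.15,0,0,0,1],[0,0,0.3,0,0,0,1],[0,0,0.5,0,0,0,1],[0,0,0.5,0,0,0,1],[0,0,0.4,0,0,0,1],[0,0,0.2,0,0,0,1],[0,0,0,0,0,0,1],[0,0,0,0,0,0,1]])

```text
time: 21.78
ee_pos: [0.6197, 0.028, 0.0728]
eef_rot: [0.676, 0.737, 0.001, 0.001]
ft_force: [-0.7, -0.6, -0.9]
width: 0.064
```

```bash
python3 -c "
from h import *
go(.454,.1545,.05)
im=r.camera('scene'); cv2.imwrite('pics/s11.png',cv2.resize(im[180:330,200:400],None,fx=4,fy=4))
im=r.camera('wrist'); cv2.imwrite('pics/w11.png',im)"
```

```text
t 21.78 pos [0.6197 0.028  0.0728] d mm [-165.7  126.5  -22.8] units [-5.52  4.22 -0.76] turn units [-0.    0.03  0.02] w 0.064 F [-0.7 -0.6 -0.9]
```

View pics/s11.png

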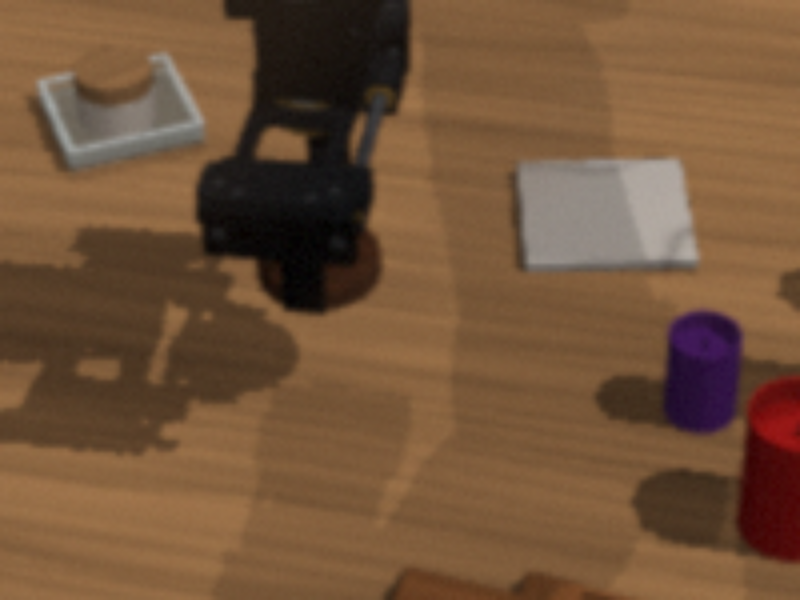

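View pics/w11.png

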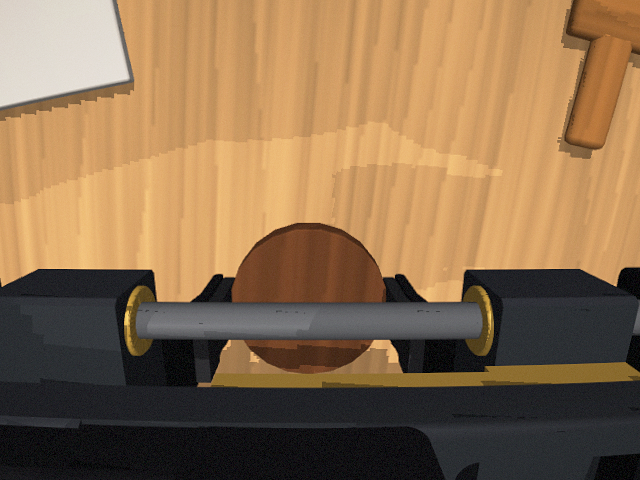

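```bash
python3 -c "
from h import *
X=onz('wrist',[(308,300),(308,373),(308,228)],.0815); print(X.round(4), X[0]-r.read_state()['ee_pos'])
import cv2
cal=r.calibration('top')
# sub-pixel tile corners by contour on first top view
im=cv2.imread('pics/top0.png'); h=cv2.cvtColor(im,cv2.COLOR_BGR2HSV)[270:360,245:325]
m=((h[...,1]<60)&(h[...,2]>100)).astype('uint8')
c=max(cv2.findContours(m,0,2)[0],key=cv2.contourArea); b=cv2.minAreaRect(c); print(b)
print(onz('top',[(b[0][0]+245,b[0][1]+270)],.008))"
```

```text
[[ 0.6191  0.0315  0.0815]
 [ 0.622  -0.0029  0.0815]
 [ 0.6165  0.0619  0.0815]] [-0.00023211  0.0035056   0.00937933]
((37.80938720703125, 46.16844177246094), (49.00253677368164, 49.310577392578125), 76.29303741455078)
[[0.45362637 0.15426418 0.008     ]]
```

Request:
send_rows(commands=[[-0.3,0.25,0,0,0,0,1],[-0.55,0.4,0,0,0,0,1],[-0.7,0.5,0,0,0,0,1],[-0.75,0.55,0,0,0,0,1],[-0.75,0.6,0,0,0,0,1],[-0.75,0.6,0,0,0,0,1],[-0.65,0.5,0,0,0,0,1],[-0.5,0.4,0,0,0,0,1],[-0.3,0.2,0,0,0,0,1],[0,0,0,0,0,0,1]])

```text
time: 22.72
ee_pos: [0.4438, 0.1527, 0.0641]
eef_rot: [0.675, 0.737, -0.006, -0.002]
ft_force: [0.8, 0.3, -1.3]
width: 0.0642
```

Request:
send_rows(commands=[[0,0,0,0,0,0,1],[0,0,0,0,0,0,1]])

```text
time: 22.88
ee_pos: [0.4426, 0.1532, 0.0635]
eef_rot: [0.675, 0.738, -0.006, -0.002]
ft_force: [0.1, 0.6, -0.3]
width: 0.064
```

```bash
python3 -c "
from h import *
go(.454,.1545,.05)
im=r.camera('wrist'); cv2.imwrite('pics/w12.png',im)
im=r.camera('scene'); cv2.imwrite('pics/s12.png',cv2.resize(im[180:330,270:470],None,fx=4,fy=4))"
```

```text
t 22.88 pos [0.4426 0.1532 0.0635] d mm [ 11.4   1.3 -13.5] units [ 0.38  0.04 -0.45] turn units [ 0.07 -0.13 -0.03] w 0.064 F [ 0.1  0.6 -0.3]
```

View pics/w12.png

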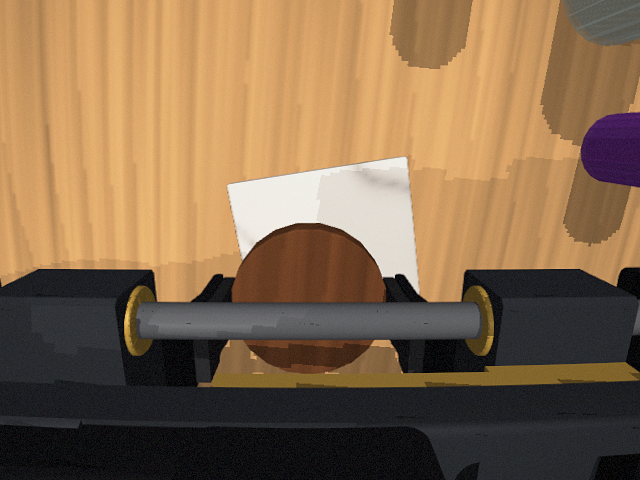

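```bash
python3 -c "
from h import *
X=onz('wrist',[(228,185),(406,156)],.008); print(X.round(4))
e=X[1]-X[0]; L=np.linalg.norm(e); print(L); n=np.array([e[1],-e[0],0])/L; print('tile centre wrist',(X.mean(0)+n*.05).round(4))
Y=onz('wrist',[(308,298),(308,373),(308,223)],.0635+.0087); print('coaster',Y.round(4))"
```

```text
[[0.3947 0.1925 0.008 ]
 [0.4901 0.2168 0.008 ]]
0.09839459344515894
tile centre wrist [0.4548 0.1562 0.008 ]
coaster [[0.443  0.1568 0.0722]
 [0.4462 0.1212 0.0722]
 [0.4402 0.1886 0.0722]]
```

Request:
send_rows(commands=[[0.2,0.02,-0.1,0.05,-0.1,0,1],[0.17,0,-0.2,0,0,0,1],[0,0,-0.2,0,0,0,1],[0,0,0,0,0,0,1],[0,0,0,0,0,0,1],[0,0,0,0,0,0,1]])

```text
time: 23.48
ee_pos: [0.4576, 0.1505, 0.0461]
eef_rot: [0.677, 0.736, -0.002, 0.001]
ft_force: [-0.4, 0.7, -0.7]
width: 0.0645
```

```bash
python3 -c "
from h import *
go(.454,.154,.0135)"
```

```text
t 23.48 pos [0.4576 0.1505 0.0461] d mm [ -3.6   3.5 -32.6] units [-0.12  0.12 -1.09] turn units [ 0.05 -0.01  0.04] w 0.0645 F [-0.4  0.7 -0.7]
```

Request:
send_rows(commands=[[-0.11,0.11,-0.1,0,0,0,1],[0,0,-0.25,0,0,0,1],[0,0,-0.25,0,0,0,1],[0,0,-0.1,0,0,0,1],[0,0,0,0,0,0,1],[0,0,0,0,0,0,1]])

```text
time: 23.98
ee_pos: [0.4534, 0.1544, 0.0225]
eef_rot: [0.677, 0.736, -0.002, 0.001]
ft_force: [-0.4, -0.1, -0.3]
width: 0.0644
```

```bash
python3 -c "
from h import *
go(.454,.154,.0135)"
```

```text
t 23.98 pos [0.4534 0.1544 0.0225] d mm [ 0.6 -0.4 -9. ] units [ 0.02 -0.01 -0.3 ] turn units [ 0.05 -0.01  0.03] w 0.0644 F [-0.4 -0.1 -0.3]
```

Request:
send_rows(commands=[[0.02,0,-0.12,0,0,0,1],[0,0,-0.1,0,0,0,1],[0,0,-0.06,0,0,0,1],[0,0,-0.04,0,0,0,1],[0,0,0,0,0,0,1],[0,0,0,0,0,0,1]])

```text
time: 24.48
ee_pos: [0.4544, 0.1545, 0.0131]
eef_rot: [0.677, 0.736, -0.002, 0.001]
ft_force: [-0.5, 0.7, -1.1]
width: 0.0639
```

```bash
python3 -c "
from h import *
go(.454,.154,.0135)"
```

```text
t 24.48 pos [0.4544 0.1545 0.0131] d mm [-0.4 -0.5  0.4] units [-0.01 -0.02  0.01] turn units [ 0.04 -0.01  0.04] w 0.0639 F [-0.5  0.7 -1.1]
```

Request:
send_rows(commands=[[0,0,-0.03,0,0,0,1],[0,0,0,0,0,0,-0.5],[0,0,0,0,0,0,-0.6],[0,0,0,0,0,0,-0.7],[0,0,0,0,0,0,-0.8],[0,0,0,0,0,0,-1],[0,0,0.3,0,0,0,-1],[0,0,0.5,0,0,0,-1],[0,0,0.7,0,0,0,-1],[0,0,0.8,0,0,0,-1]])

```text
time: 25.32
ee_pos: [0.4517, 0.1526, 0.0812]
eef_rot: [0.677, 0.736, -0.006, -0.0]
ft_force: [-0.1, 0.1, 0.7]
width: 0.0873
```

Request:
send_rows(commands=[[0,0.2,0.8,0,0,0,-1],[0.1,0.4,0.8,0,0,0,-1],[0.2,0.4,0.6,0,0,0,-1],[0.2,0.2,0.3,0,0,0,-1],[0,0,0,0,0,0,-1],[0,0,0,0,0,0,-1]])

```text
time: 25.82
ee_pos: [0.4687, 0.1892, 0.1684]
eef_rot: [0.678, 0.735, -0.001, 0.001]
ft_force: [-0.9, 0.1, -0.6]
width: 0.0871
```

```bash
python3 -c "
from h import *
go(.5903,.312,.13)
im=r.camera('wrist'); cv2.imwrite('pics/w13.png',im)
im=r.camera('scene'); cv2.imwrite('pics/s13.png',cv2.resize(im[180:330,270:470],None,fx=4,fy=4))"
```

```text
t 25.82 pos [0.4687 0.1892 0.1684] d mm [121.6 122.8 -38.4] units [ 4.05  4.09 -1.28] turn units [ 0.04 -0.    0.08] w 0.0871 F [-0.9  0.1 -0.6]
```

View pics/w13.png

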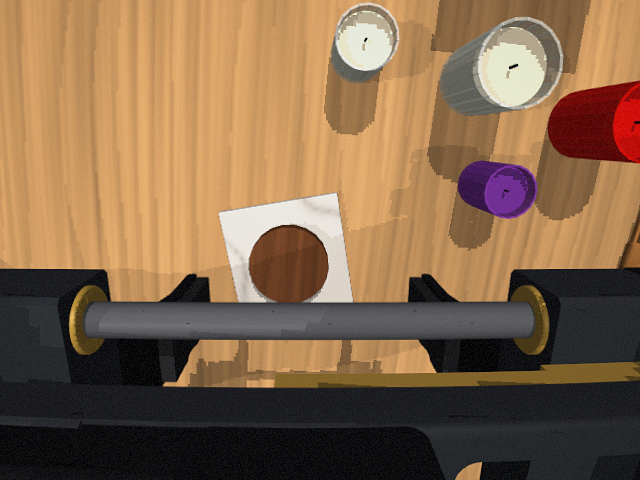

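View pics/s13.png

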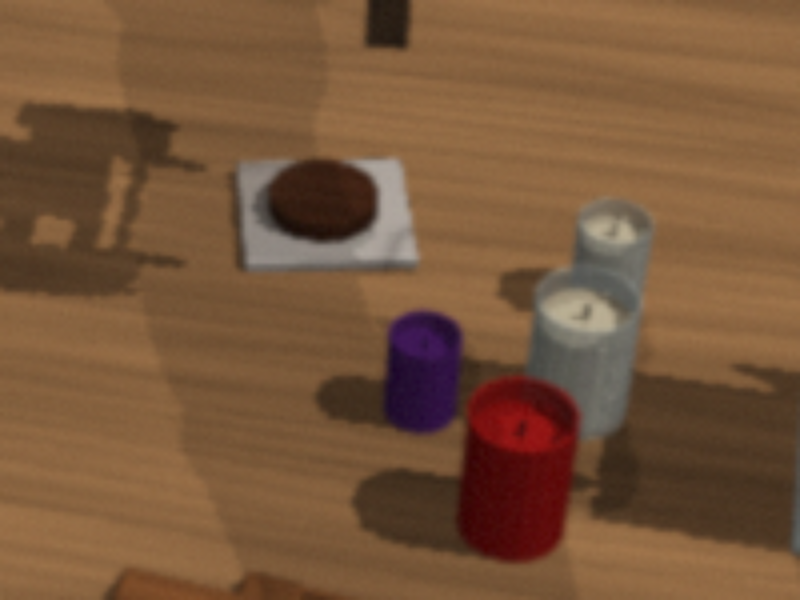

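```bash
python3 -c "
from h import *
im=cv2.imread('pics/w13.png'); h=cv2.cvtColor(im,cv2.COLOR_BGR2HSV)
m=np.zeros(im.shape[:2],'uint8'); b,g,rr=[im[...,i].astype(int) for i in range(3)]
m[200:303,225:345]=((rr<140)&(rr-b>20))[200:303,225:345]
c=max(cv2.findContours(m,0,1)[0],key=cv2.contourArea); e=cv2.fitEllipse(c); print(e)
X=onz('wrist',[e[0],(288,264)],.022); print('coaster',X.round(4))
T=onz('wrist',[(220,212),(338,193)],.008); ed=T[1]-T[0]; L=np.linalg.norm(ed); n=np.array([ed[1],-ed[0],0])/L
print('tile',(T.mean(0)+.05*n).round(4),L)
print('candle',onz('wrist',[(521,63)],.075).round(4))"
```

```text
((288.4256286621094, 263.98138427734375), (78.20246887207031, 79.00601959228516), 81.49038696289062)
coaster [[0.4543 0.1574 0.022 ]
 [0.4539 0.1574 0.022 ]]
tile [0.4541 0.1564 0.008 ] 0.0984657062530738
candle [[0.5891 0.3144 0.075 ]]
```

The coaster lies within about 1 mm of the tile's centre. Next the candle: the top view, the scene and the wrist view agree on (0.590, 0.312).

Request:
send_rows(commands=[[0.3,0.3,0,0,0,0,-0.7],[0.5,0.5,0,0,0,0,-0.7],[0.6,0.6,0,0,0,0.1,-0.7],[0.65,0.65,0,0,0,0,-0.7],[0.6,0.6,-0.1,0,0,0,-0.7],[0.5,0.5,-0.2,0,0,0,-0.7],[0.3,0.3,-0.2,0,0,0,-0.7],[0.1,0.1,-0.1,0,0,0,-0.7],[0,0,0,0,0,0,-0.7],[0,0,0,0,0,0,-0.7]])

```text
time: 26.75
ee_pos: [0.5724, 0.2898, 0.1376]
eef_rot: [0.678, 0.735, -0.011, -0.001]
ft_force: [0.4, 0.9, 0.4]
width: 0.0738
```

```bash
python3 -c "
from h import *
go(.590,.312,.11)
im=r.camera('wrist'); cv2.imwrite('pics/w14.png',im)
im=r.camera('top'); cv2.imwrite('pics/t14.png',im)"
```

```text
t 26.75 pos [0.5724 0.2898 0.1376] d mm [ 17.6  22.2 -27.6] units [ 0.59  0.74 -0.92] turn units [ 0.17 -0.2   0.07] w 0.0738 F [0.4 0.9 0.4]
```

View pics/w14.png

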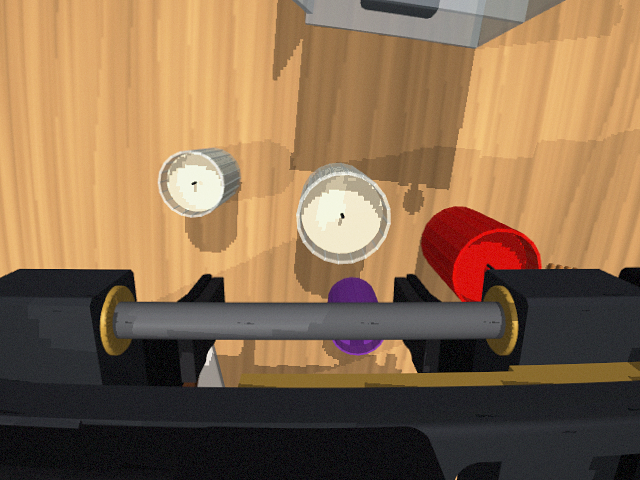

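View pics/t14.png

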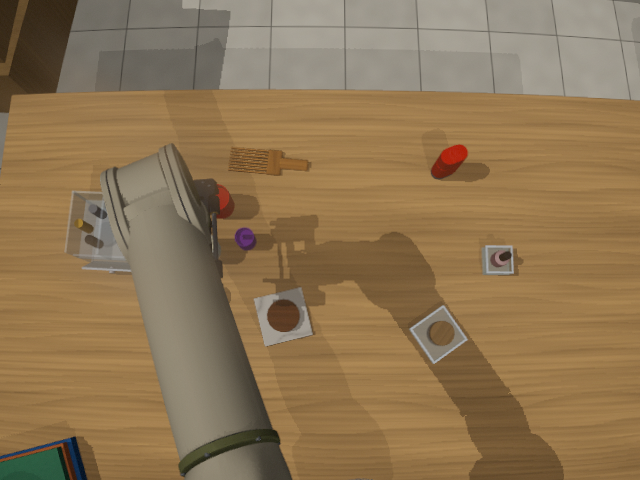

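```bash
python3 -c "
from h import *
X=onz('wrist',[(343.5,215),(297,215),(390,215)],.075); print(X.round(4),np.linalg.norm(X[2]-X[1]))
im=r.camera('scene'); cv2.imwrite('pics/s14.png',cv2.resize(im[0:360,280:640],None,fx=1.6,fy=1.6))"
```

```text
[[0.5897 0.3167 0.075 ]
 [0.5629 0.3144 0.075 ]
 [0.6165 0.3189 0.075 ]] 0.053738078336419214
```

View pics/s14.png

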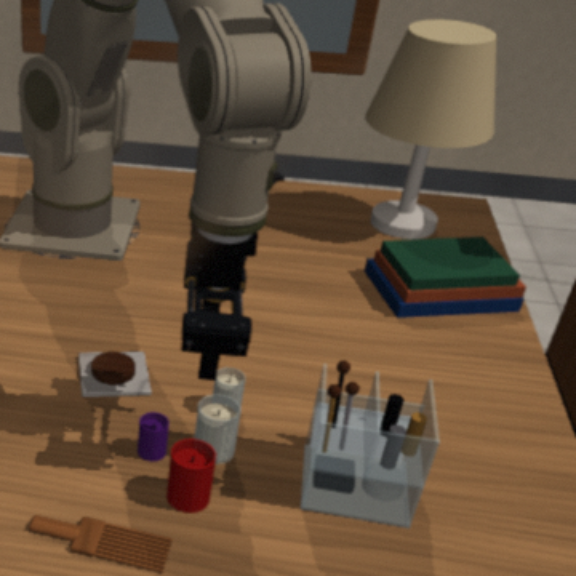

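The arm clears the organizer well. Aligning over the candle and levelling the tool.

Request:
send_rows(commands=[[0.3,0.4,-0.1,0.17,-0.2,0.1,-0.7],[0.25,0.35,-0.2,0,0,0,-0.7],[0.04,0.06,-0.2,0,0,0,-0.7],[0,0,0,0,0,0,-0.7],[0,0,0,0,0,0,-0.7],[0,0,0,0,0,0,-0.7]])

```text
time: 27.4
ee_pos: [0.5921, 0.3157, 0.1257]
eef_rot: [0.675, 0.738, 0.006, 0.0]
ft_force: [0.5, -0.0, 0.4]
width: 0.074
```

```bash
python3 -c "
from h import *
go(.590,.313,.09)
im=r.camera('wrist'); cv2.imwrite('pics/w15.png',im)"
```

```text
t 27.4 pos [0.5921 0.3157 0.1257] d mm [ -2.1  -2.7 -35.7] units [-0.07 -0.09 -1.19] turn units [-0.09  0.09 -0.03] w 0.074 F [ 0.5 -0.   0.4]
```

View pics/w15.png

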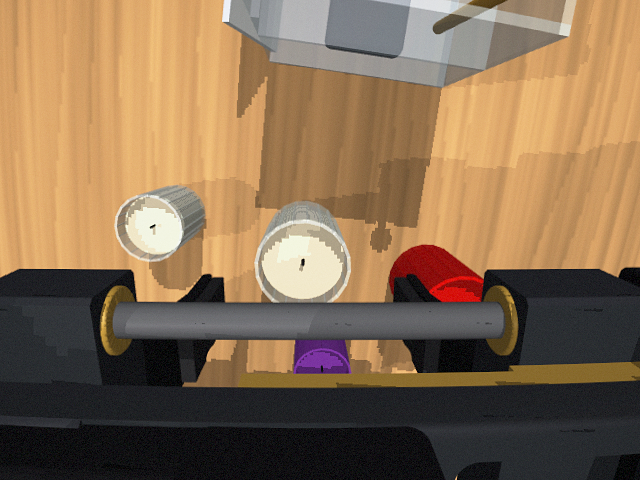

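```bash
python3 -c "
from h import *
print(onz('wrist',[(303,260.5)],.075).round(4), 'red', onz('wrist',[(391,283)],.06).round(4))"
```

```text
[[0.5895 0.3181 0.075 ]] red [[0.6449 0.304  0.06  ]]
```

Request:
send_rows(commands=[[-0.06,-0.06,-0.2,-0.08,0.08,0,-0.7],[0,0,-0.3,0,0,0,-0.7],[0,0,-0.3,0,0,0,-0.7],[0,0,-0.15,0,0,0,-0.7],[0,0,0,0,0,0,-0.7],[0,0,0,0,0,0,-0.7]])

```text
time: 27.95
ee_pos: [0.5897, 0.3124, 0.0943]
eef_rot: [0.675, 0.738, 0.0, 0.0]
ft_force: [0.1, -0.2, -0.1]
width: 0.0738
```

```bash
python3 -c "
from h import *
go(.590,.314,.042)"
```

```text
t 27.95 pos [0.5897 0.3124 0.0943] d mm [  0.3   1.6 -52.3] units [ 0.01  0.05 -1.74] turn units [-0.    0.   -0.02] w 0.0738 F [ 0.1 -0.2 -0.1]
```

Request:
send_rows(commands=[[0,0.05,-0.2,0,0,0,-0.7],[0,0,-0.35,0,0,0,-0.7],[0,0,-0.4,0,0,0,-0.7],[0,0,-0.4,0,0,0,-0.7],[0,0,-0.25,0,0,0,-0.7],[0,0,-0.1,0,0,0,-0.7],[0,0,0,0,0,0,-0.7],[0,0,0,0,0,0,-0.7]])

```text
time: 28.62
ee_pos: [0.5889, 0.3137, 0.0363]
eef_rot: [0.675, 0.738, -0.001, -0.0]
ft_force: [-0.8, -0.5, -0.8]
width: 0.0741
```

```bash
python3 -c "
from h import *
go(.590,.314,.042)
im=r.camera('wrist'); cv2.imwrite('pics/w16.png',im)"
```

```text
t 28.62 pos [0.5889 0.3137 0.0363] d mm [1.1 0.3 5.7] units [0.04 0.01 0.19] turn units [ 0.01 -0.02 -0.02] w 0.0741 F [-0.8 -0.5 -0.8]
```

View pics/w16.png

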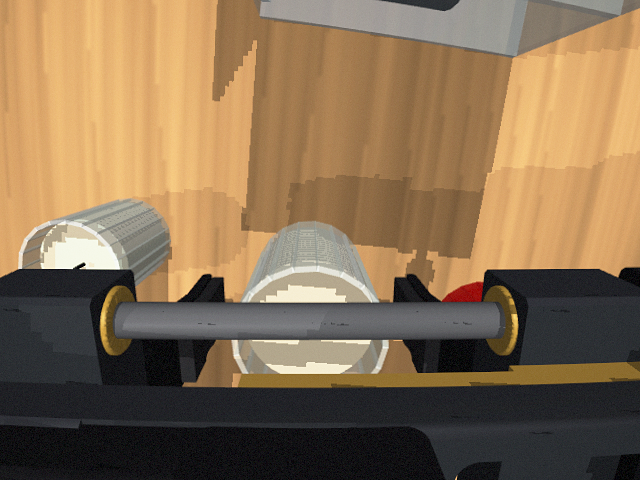

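The candle is centred between the fingers: its rim spans columns 233 to 390, with the fingers at about 210 and 408. Closing slowly.

Request:
send_rows(commands=[[0.03,0,0,0,0,0,-0.55],[0,0,0,0,0,0,-0.45],[0,0,0,0,0,0,-0.38],[0,0,0,0,0,0,-0.32],[0,0,0,0,0,0,-0.26],[0,0,0,0,0,0,-0.2],[0,0,0,0,0,0,0.2],[0,0,0,0,0,0,1],[0,0,0,0,0,0,1],[0,0,0,0,0,0,1]], grip_force=25)

```text
time: 29.5
ee_pos: [0.5906, 0.3144, 0.0388]
eef_rot: [0.675, 0.738, 0.001, -0.0]
ft_force: [-0.5, 0.2, -0.3]
width: 0.0531
```

```bash
python3 -c "
from h import *
go(.590,.314,.042)"
```

```text
t 29.5 pos [0.5906 0.3144 0.0388] d mm [-0.6 -0.4  3.2] units [-0.02 -0.01  0.11] turn units [-0.01  0.01 -0.02] w 0.0531 F [-0.5  0.2 -0.3]
```

Request:
send_rows(commands=[[0,0,0.1,0,0,0,1],[0,0,0.3,0,0,0,1],[0,0,0.5,0,0,0,1],[0,0,0.6,0,0,0,1],[0,0,0.6,0,0,0,1],[0,0,0.6,0,0,0,1],[0,0,0.5,0,0,0,1],[0,0,0.3,0,0,0,1],[0,0,0,0,0,0,1],[0,0,0,0,0,0,1]])

```text
time: 30.33
ee_pos: [0.589, 0.3124, 0.15]
eef_rot: [0.675, 0.738, -0.001, 0.0]
ft_force: [0.2, -0.3, -2.3]
width: 0.0533
```

```bash
python3 -c "
from h import *
go(.454,.154,.12)
im=r.camera('wrist'); cv2.imwrite('pics/w17.png',im)
im=r.camera('scene'); cv2.imwrite('pics/s17.png',cv2.resize(im[100:360,280:640],None,fx=2,fy=2))"
```

```text
t 30.33 pos [0.589  0.3124 0.15  ] d mm [-135.  -158.4  -30. ] units [-4.5  -5.28 -1.  ] turn units [ 0.02 -0.02 -0.01] w 0.0533 F [ 0.2 -0.3 -2.3]
```

View pics/s17.png

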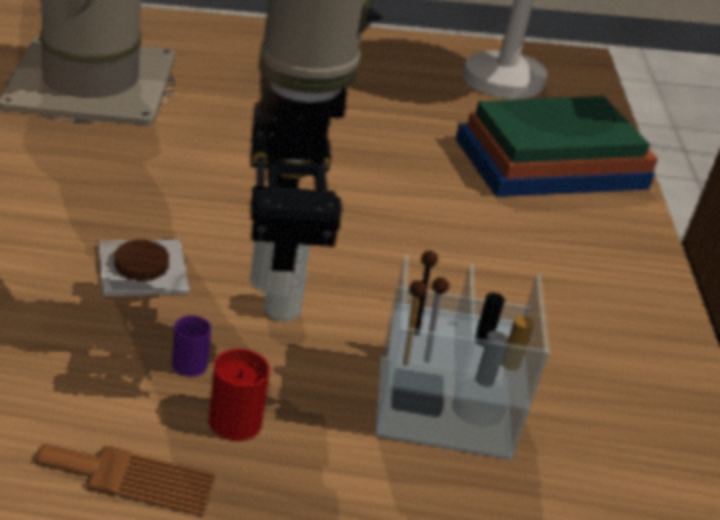

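View pics/w17.png

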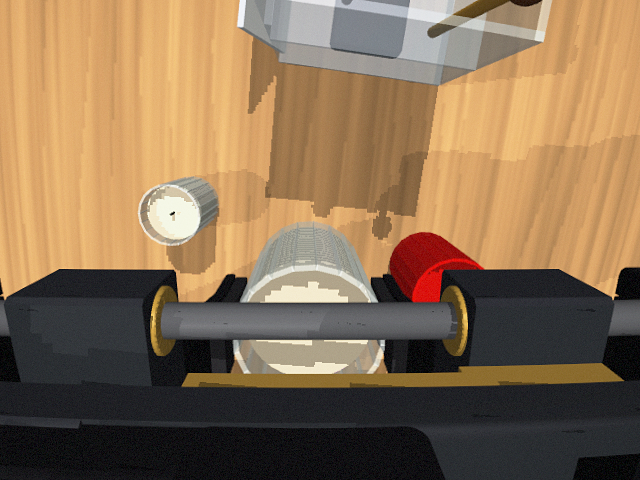

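```bash
python3 -c "
from h import *
p=r.read_state()['ee_pos']
print('rim centre-TCP', (onz('wrist',[(311,263)],p[2]+.0362)[0]-p).round(4)-[0,.027,0], 'foot', (onz('wrist',[(308,222)],p[2]-.0388)[0]-p).round(4)-[0,.027,0])"
```

```text
rim centre-TCP [-0.0012  0.001   0.0362] foot [-0.0024 -0.0003 -0.0388]
```

Request:
send_rows(commands=[[-0.2,-0.25,0,0,0,0,1],[-0.4,-0.45,0,0,0,0,1],[-0.5,-0.55,0,0,0,0,1],[-0.5,-0.6,0,0,0,0,1],[-0.5,-0.6,0,0,0,0,1],[-0.5,-0.6,0,0,0,0,1],[-0.5,-0.6,0,0,0,0,1],[-0.4,-0.5,-0.1,0,0,0,1],[-0.3,-0.4,-0.1,0,0,0,1],[-0.15,-0.2,0,0,0,0,1]])

```text
time: 31.27
ee_pos: [0.4588, 0.1632, 0.1303]
eef_rot: [0.674, 0.739, -0.01, -0.002]
ft_force: [-0.2, -0.3, -2.9]
width: 0.0533
```

Request:
send_rows(commands=[[0,0,0,0,0,0,1],[0,0,0,0,0,0,1],[0,0,0,0,0,0,1]])

```text
time: 31.52
ee_pos: [0.458, 0.1626, 0.1295]
eef_rot: [0.674, 0.739, -0.011, -0.003]
ft_force: [0.0, 0.1, -2.9]
width: 0.0534
```

```bash
python3 -c "
from h import *
go(.454,.154,.10)"
```

```text
t 31.52 pos [0.458  0.1626 0.1295] d mm [ -4.   -8.6 -29.5] units [-0.13 -0.29 -0.98] turn units [ 0.14 -0.21 -0.04] w 0.0534 F [ 0.   0.1 -2.9]
```

Request:
send_rows(commands=[[-0.06,-0.12,0,0.14,-0.2,0,1],[-0.06,-0.12,-0.1,0,0,0,1],[0,0,-0.2,0,0,0,1],[0,0,-0.3,0,0,0,1],[0,0,-0.2,0,0,0,1],[0,0,0,0,0,0,1],[0,0,0,0,0,0,1],[0,0,0,0,0,0,1]])

```text
time: 32.18
ee_pos: [0.4551, 0.1568, 0.1021]
eef_rot: [0.673, 0.739, 0.0, 0.001]
ft_force: [-0.3, -1.3, -2.3]
width: 0.0535
```

```bash
python3 -c "
from h import *
go(.454,.155,.0608)"
```

```text
t 32.18 pos [0.4551 0.1568 0.1021] d mm [ -1.1  -1.8 -41.3] units [-0.04 -0.06 -1.38] turn units [ 0.01  0.01 -0.07] w 0.0535 F [-0.3 -1.3 -2.3]
```

Request:
send_rows(commands=[[-0.04,-0.06,-0.2,0,0,-0.05,1],[0,0,-0.3,0,0,0,1],[0,0,-0.3,0,0,0,1],[0,0,-0.2,0,0,0,1],[0,0,-0.05,0,0,0,1],[0,0,0,0,0,0,1],[0,0,0,0,0,0,1]])

```text
time: 32.77
ee_pos: [0.4537, 0.1548, 0.0668]
eef_rot: [0.675, 0.738, -0.0, 0.001]
ft_force: [-0.2, -1.0, -3.1]
width: 0.0534
```

```bash
python3 -c "
from h import *
go(.454,.155,.0608)
im=r.camera('wrist'); cv2.imwrite('pics/w18.png',im)
im=r.camera('scene'); cv2.imwrite('pics/s18.png',cv2.resize(im[170:290,290:450],None,fx=5,fy=5))"
```

```text
t 32.77 pos [0.4537 0.1548 0.0668] d mm [ 0.3  0.2 -6. ] units [ 0.01  0.01 -0.2 ] turn units [ 0.01  0.01 -0.02] w 0.0534 F [-0.2 -1.  -3.1]
```

View pics/s18.png

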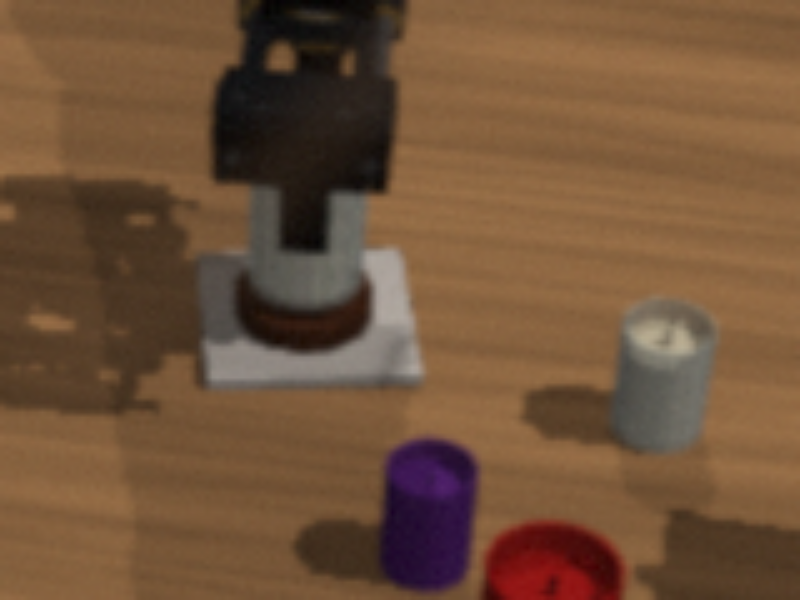

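View pics/w18.png

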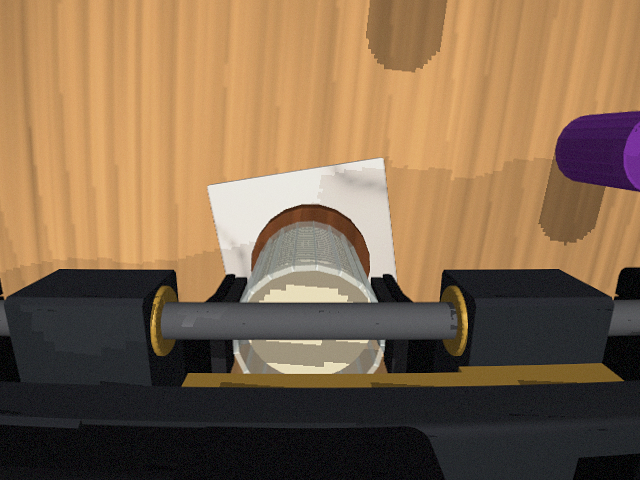

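```bash
python3 -c "
from h import *
a=onz('wrist',[(310,208),(310,205)],.022); b=onz('wrist',[(310,222)],.028)
print('coaster far edge',a.round(4),'candle far edge',b.round(4),'gap (want 6mm)',((a[:,1]-b[0,1])*1e3).round(1))
im=cv2.imread('pics/w18.png'); cv2.imwrite('pics/w18c.png',cv2.resize(im[190:290,210:410],None,fx=4,fy=4,interpolation=cv2.INTER_CUBIC))"
```

```text
coaster far edge [[0.4521 0.188  0.022 ]
 [0.4519 0.1896 0.022 ]] candle far edge [[0.4526 0.1817 0.028 ]] gap (want 6mm) [6.3 7.9]
```

View pics/w18c.png

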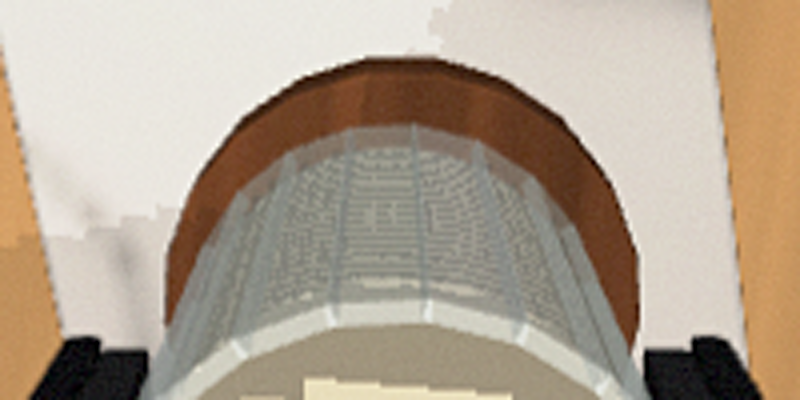

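The far-edge gap between candle foot and coaster measures 6.3 mm against an ideal 6, so it is centred. Lowering gently.

Request:
send_rows(commands=[[0,0,-0.08,0,0,0,1],[0,0,-0.06,0,0,0,1],[0,0,-0.04,0,0,0,1],[0,0,0,0,0,0,1],[0,0,0,0,0,0,1]])

```text
time: 33.28
ee_pos: [0.4546, 0.1554, 0.0622]
eef_rot: [0.675, 0.738, 0.001, 0.001]
ft_force: [0.1, -0.5, -2.6]
width: 0.0536
```

```bash
python3 -c "
from h import *
go(.454,.155,.0608)"
```

```text
t 33.28 pos [0.4546 0.1554 0.0622] d mm [-0.6 -0.4 -1.4] units [-0.02 -0.01 -0.05] turn units [-0.01  0.04 -0.02] w 0.0536 F [ 0.1 -0.5 -2.6]
```

Request:
send_rows(commands=[[-0.02,0,-0.03,0,0,0,1],[0,0,-0.03,0,0,0,1],[0,0,-0.02,0,0,0,1],[0,0,0,0,0,0,1]])

```text
time: 33.62
ee_pos: [0.4542, 0.1556, 0.0608]
eef_rot: [0.675, 0.738, 0.002, 0.001]
ft_force: [-0.1, -0.5, -3.2]
width: 0.0535
```

```bash
python3 -c "
from h import *
go(.454,.155,.0608)"
```

```text
t 33.62 pos [0.4542 0.1556 0.0608] d mm [-0.2 -0.6  0. ] units [-0.01 -0.02  0.  ] turn units [-0.02  0.04 -0.02] w 0.0535 F [-0.1 -0.5 -3.2]
```

The wrist still carries the full weight (-3.2 N), so I'll keep going down in small steps.

Request:
send_rows(commands=[[0,-0.02,-0.03,0,0,0,1],[0,0,-0.03,0,0,0,1],[0,0,0,0,0,0,1]])

```text
time: 33.87
ee_pos: [0.4545, 0.1557, 0.0608]
eef_rot: [0.675, 0.738, 0.002, -0.0]
ft_force: [-0.1, 0.1, -3.1]
width: 0.0534
```

```bash
python3 -c "
from h import *
go(.454,.155,.0608)"
```

```text
t 33.87 pos [0.4545 0.1557 0.0608] d mm [-0.5 -0.7 -0. ] units [-0.02 -0.02 -0.  ] turn units [-0.04  0.04 -0.02] w 0.0534 F [-0.1  0.1 -3.1]
```

Request:
send_rows(commands=[[0,-0.02,-0.07,0,0,0,1],[0,0,-0.05,0,0,0,1],[0,0,0,0,0,0,1]])

```text
time: 34.12
ee_pos: [0.4549, 0.156, 0.0606]
eef_rot: [0.675, 0.738, 0.003, -0.001]
ft_force: [-0.4, 0.2, -3.5]
width: 0.0532
```

```bash
python3 -c "
from h import *
go(.454,.155,.0608)"
```

```text
t 34.12 pos [0.4549 0.156  0.0606] d mm [-0.9 -1.   0.2] units [-0.03 -0.03  0.01] turn units [-0.07  0.03 -0.02] w 0.0532 F [-0.4  0.2 -3.5]
```

```bash
python3 -c "
from h import *
im=r.camera('wrist'); cv2.imwrite('pics/w19c.png',cv2.resize(im[190:290,210:410],None,fx=4,fy=4,interpolation=cv2.INTER_CUBIC))
im=r.camera('scene'); cv2.imwrite('pics/s19.png',cv2.resize(im[190:270,310:410],None,fx=7,fy=7,interpolation=cv2.INTER_CUBIC))
s=r.read_state(); print(s['ft_force'],s['torque'],s['joint_torque'],s['ee_pos'])"
```

```text
[-2.15455899  0.45247424  4.27981509] [0.12265546 0.31439539 0.00062293] [ 7.62816779e-01 -3.90213132e+01  4.18343157e+00 -3.16677761e+01
  3.09004420e-01  6.15469040e-02  1.55656674e-02] [0.45504674 0.15616617 0.06024634]
```

View pics/s19.png

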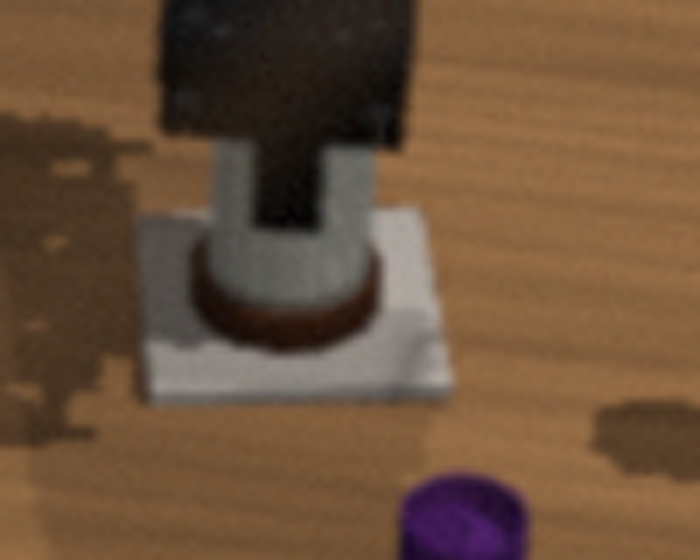

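View pics/w19c.png

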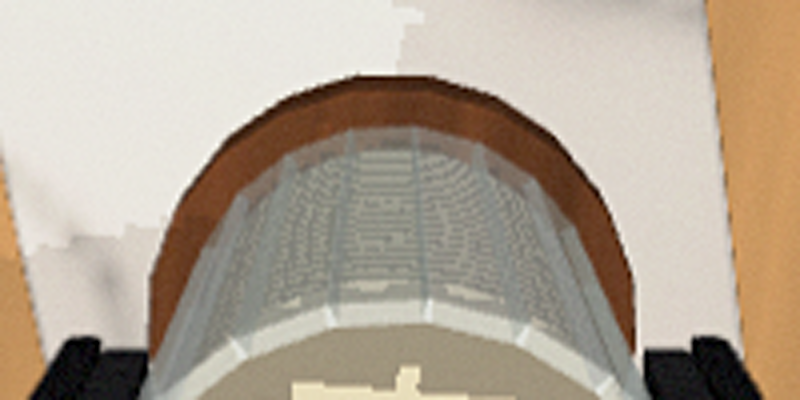

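The settled force is now +4.3 N up and the foot shows on the coaster, so it is standing. Opening slowly.

Request:
send_rows(commands=[[0,0,0.02,0,0,0,-0.23],[0,0,0,0,0,0,-0.26],[0,0,0,0,0,0,-0.3],[0,0,0,0,0,0,-0.36],[0,0,0,0,0,0,-0.42],[0,0,0,0,0,0,-0.5],[0,0,0,0,0,0,-0.6],[0,0,0,0,0,0,-0.6]])

```text
time: 34.88
ee_pos: [0.4555, 0.1563, 0.0603]
eef_rot: [0.675, 0.738, 0.004, -0.001]
ft_force: [-0.0, -0.1, -0.3]
width: 0.0679
```

```bash
python3 -c "
from h import *
go(.454,.155,.0608)
im=r.camera('wrist'); cv2.imwrite('pics/w20.png',im)"
```

```text
t 34.88 pos [0.4555 0.1563 0.0603] d mm [-1.5 -1.3  0.5] units [-0.05 -0.04  0.02] turn units [-0.07  0.05 -0.03] w 0.0679 F [-0.  -0.1 -0.3]
```

View pics/w20.png

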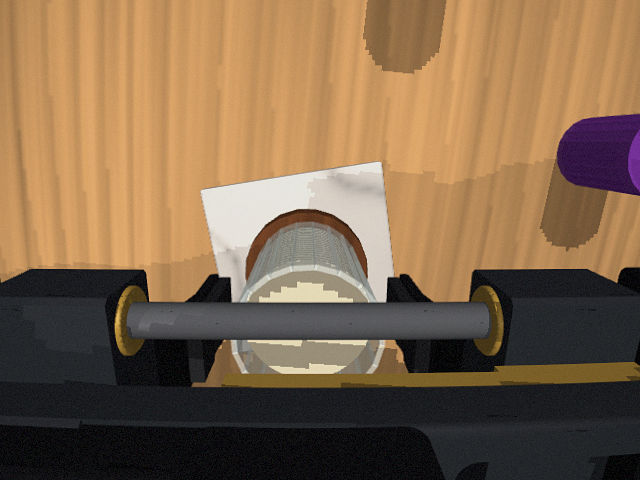

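Both fingers are clear of the glass. Straight up, then away.

Request:
send_rows(commands=[[-0.03,0,0.1,-0.05,0.05,0,-0.7],[0,0,0.3,0,0,0,-0.75],[0,0,0.5,0,0,0,-0.8],[0,0,0.6,0,0,0,-0.9],[0,0,0.7,0,0,0,-1],[0,0,0.7,0,0,0,-1],[0,0,0.7,0,0,0,-1],[0,0,0.6,0,0,0,-1],[0,-0.2,0.3,0,0,0,-1],[0,-0.4,0,0,0,0,-1]])

```text
time: 35.77
ee_pos: [0.4532, 0.1376, 0.2066]
eef_rot: [0.674, 0.738, 0.0, -0.0]
ft_force: [-0.6, 0.2, 0.4]
width: 0.087
```

Request:
send_rows(commands=[[0,-0.6,0,0,0,0,-1],[0,-0.6,0,0,0,0,-1],[0,-0.6,0,0,0,0,-1],[0,-0.6,0,0,0,0,-1],[0,-0.6,0,0,0,0,-1],[0,-0.4,0,0,0,0,-1],[0,-0.2,0,0,0,0,-1],[0,0,0,0,0,0,-1],[0,0,0,0,0,0,-1],[0,0,0,0,0,0,-1]])

```text
time: 36.6
ee_pos: [0.4486, 0.0137, 0.2012]
eef_rot: [0.677, 0.736, -0.003, -0.002]
ft_force: [-0.0, -1.4, -0.3]
width: 0.0872
```

```bash
python3 -c "
from h import *
go(.454,.155,.0608)
im=r.camera('wrist'); cv2.imwrite('pics/w21.png',im)
im=r.camera('scene'); cv2.imwrite('pics/s21.png',im)
im=r.camera('top'); cv2.imwrite('pics/t21.png',im)
cv2.imwrite('pics/t21c.png',cv2.resize(im[260:370,230:340],None,fx=5,fy=5,interpolation=cv2.INTER_CUBIC))"
```

```text
t 36.6 pos [0.4486 0.0137 0.2012] d mm [   5.4  141.3 -140.4] units [ 0.18  4.71 -4.68] turn units [ 0.02 -0.07  0.04] w 0.0872 F [-0.  -1.4 -0.3]
```

View pics/s21.png

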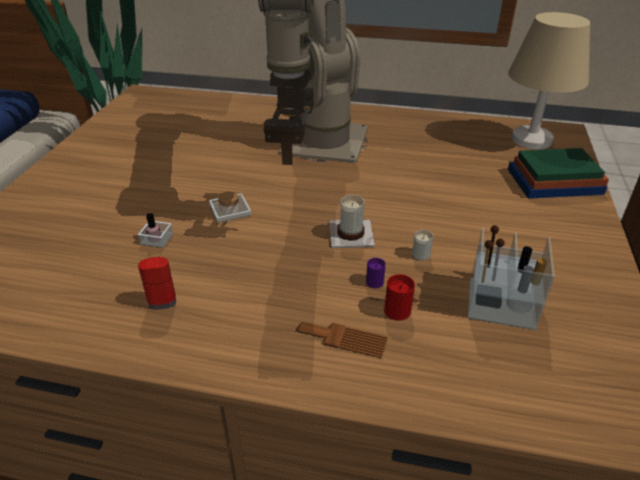

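View pics/t21.png

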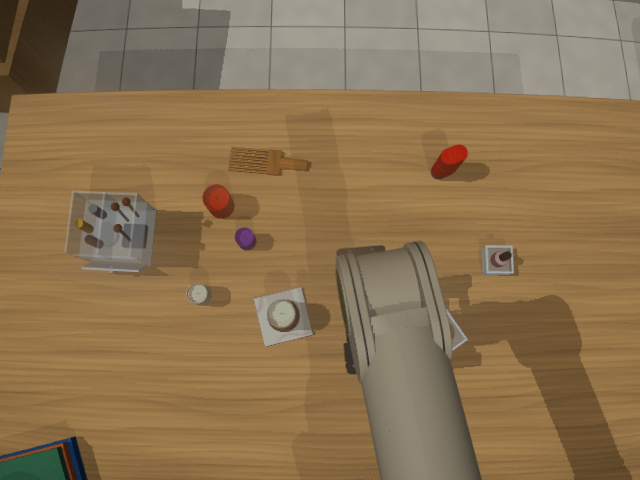

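View pics/w21.png

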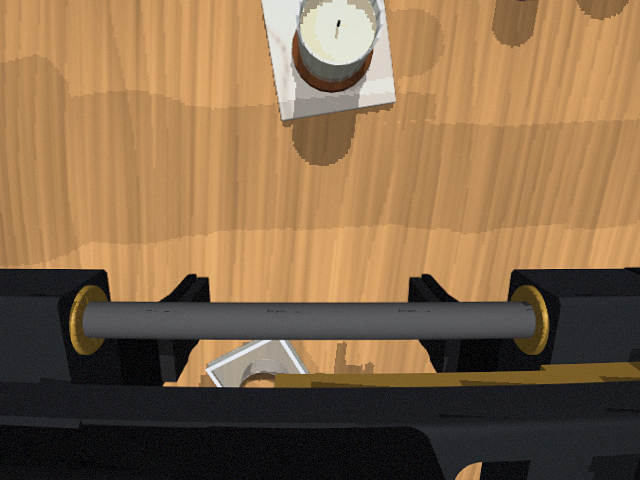

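All things are in place and the bystanders have not moved. One last check of the candle and coaster centring in the top crop.

View pics/t21c.png

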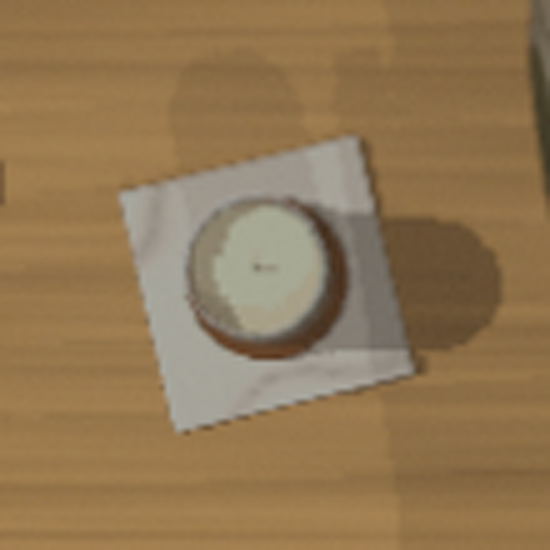

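```bash
python3 -c "
from h import *
a=cv2.imread('pics/top0.png').astype(int); b=cv2.imread('pics/t21.png').astype(int)
for n,(x0,x1,y0,y1) in dict(deo=(425,475,140,185),pick=(225,315,140,180)).items():
    A=a[y0:y1,x0:x1];B=b[y0:y1,x0:x1]; print(n,np.abs(A-B).mean().round(2))
im=cv2.imread('pics/t21.png')
g=cv2.cvtColor(im,cv2.COLOR_BGR2HSV)
"
```

```text
deo 2.63
pick 3.44
```

```bash
python3 -c "
from h import *
f=lambda p:(np.array(p,float)/5-.5+[230,260])
print('candle rim',onz('top',[f((257.5,269.5))],.097).round(4))
print('coaster from bottom/left/right edges: right',onz('top',[f((350,278))],.022).round(4),'bottom',onz('top',[f((268,358))],.02).round(4))
print('tile',onz('top',[f(p) for p in [(120,191),(357,137),(415,371),(179,433)]],.008).mean(0).round(4))
s=r.read_state(); print(np.round(s['joint_vel'],3)); r.close_job()"
```

```text
candle rim [[0.4544 0.1532 0.097 ]]
coaster from bottom/left/right edges: right [[0.4551 0.1201 0.022 ]] bottom [[0.4232 0.1528 0.02  ]]
tile [0.454  0.1538 0.008 ]
[ 0.    -0.003 -0.001 -0.004 -0.001  0.001  0.003]
the job is handed in; nothing more can be done
```

The stack is taken apart in the order asked, and the job was handed in at about 37 s of the 120 s. The robot was clear of everything.

- **Bottle:** it stands upright inside the small acrylic box, set down before release.
- **Jar:** it stands inside the wide tray. In the last pictures the arm partly hid it, but earlier top and scene views show it upright within the walls.
- **Coaster:** it lies on the marble tile. From its right and lower edges in the last top view, its centre is about 1–2 mm from the tile's centre.
- **Candle:** I moved the larger cream one (55 mm rim; the other measures 42 mm). It stands upright on the coaster, with its rim centre at (0.454, 0.153) against the tile centre at (0.454, 0.154).
- **Bystanders:** the deodorant stick, hair pick and the other three candles look unmoved in the last top view. For the stick and the pick, a before-and-after picture comparison showed only small differences.

Some readings disagreed:
- The wrist camera reads y about 2–3 mm higher than the top camera, so I judged centring by comparing things within the same picture.
- The force reading stayed noisy while setting the bottle down, so I took contact from the downward motion stopping at the expected height. For the candle, the settled reading did confirm it.
- The gripper read 64 mm on the 66 mm coaster, but it lifted level and stayed in the grip.

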